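Brush the press bed clear into its catch trough

TASK

Take the bench brush from its stand and sweep all four pieces of scrap (two rubber stoppers, a hexagonal cap and a broken corner piece) off the bed of the decapping press into the catch trough along its front, also those under the overhanging press head. Use only the brush on the scrap, never the gripper, and leave the specimen cup on the bed and everything else on the worktop standing where it is. Then put the brush back in its stand as it was and let go of it.

Things in the scene. Friction and masses are not known exactly. Their poses are not given: they have to be found in the camera images.
- press: Bench decapping press, fixed. Origin: on the worktop under the bed; x points to its back, y to its left, z up. Side rails beside the bed: inner faces y = +-105, outer +-115 mm, tops at z = 60 mm. Back plate and columns close the bed at x = 105 mm over the full width up to z = 240 mm
- bed (a point): Point on the flat bed, 40 mm straight above the press's origin, same axes. The bed reaches from x = -85 (open front edge, no lip, drops into the catch trough) to 105 mm (back plate), y +-105 mm. At the start two scraps lie at x 30 to 52 mm (under the head) and two at x -60 to -20 mm; in each row one at y +53 to +79 and one at y -53 to -79 mm
- head (a point): Lower front edge of the white press head, middle of its width: 20 mm behind and 135 mm above point bed, same axes. The head overhangs the bed from here to the back, is 60 mm high and 230 mm wide (y +-115), with a 12 mm high cap on top. A plunger, radius 11 mm, hangs under it 40 mm behind this point at y = 0, down to 24 mm below it
- trough (a point): Centre of the inner floor of the open catch trough, 4 mm above the worktop; axes as those of the press. Inside it reaches +-44 mm along x and +-109 mm along y; its front and side walls are 28 mm high above this floor, its back is the 36 mm high front face of the bed
- stand: Fixed brush stand, base 100 x 90 x 8 mm, origin at the centre of its underside. The brush leans to the stand's -x, 20 degrees from vertical, its handle against an 8 mm cross bar at x = -18, z = 89.5 mm between two prongs (y = +-19 mm, 6 mm thick, forward to x = 3 mm). It comes out straight up (clear after 90 mm) and goes back straight down in the same attitude
- stand_trough (a point): Point of the stand where the middle of the bristle roll lies when the brush stands in it (20 mm along the stand's +x, 20 mm above the worktop): between two lips (tops 22 mm above the worktop, inner faces 15 mm before and behind this point) and end cheeks 30 mm to either side
- stand_grip (a point): Point of the stand where the point brush_grip lies when the brush stands in it
- brush_grip (a point): Grip point of the bench brush (about 70 g, rigid), on the middle line of its wooden handle; z points up along the handle away from the bristles, y lies along the bristle roll. The handle is 14 mm (x) by 20 mm (y), from 75 mm below to 50 mm above this point; a 10 mm round neck joins it to the roll. In the stand y is the stand's y and z leans 20 degrees toward the stand's -x
- brush_head (a point): Middle of the brush's bristle roll: a stiff cylinder of radius 12 mm, 52 mm long along the brush's y, crosswise at the end of the handle, 133 mm below brush_grip on the handle's middle line; the same at every tilt about y. Axes as brush_grip
- scrap_1: Rubber stopper with a flange, 23 mm across, 15 mm high, about 14 g, loose on the bed: scrap. Origin under its centre
- scrap_2: Rubber stopper with a flange, 23 mm across, 15 mm high, about 14 g, loose on the bed: scrap. Origin under its centre
- scrap_3: White hexagonal cap, 23 mm across the corners, 14 mm high, about 14 g, loose on the bed: scrap. Origin under its centre
- scrap_4: Broken L-shaped corner piece of grey plastic, 26 x 22 x 15 mm, about 14 g, loose on the bed: scrap. Origin under its centre
- cup_on_bed: White-lidded specimen cup, 53 mm across, 59 mm high, loose, standing on the middle of the press bed between the left and right scrap; origin under its centre. Must stay
- rack: Tube rack with red-capped tubes, 64 x 121 x 101 mm, fixed; origin under its centre, long side along its y
- amber_bottle: Brown reagent bottle, 48 mm across, 95 mm high, loose bystander; origin under its centre
- red_cup: Red-lidded specimen cup, 53 mm across, 59 mm high, loose bystander; origin under its centre
- tape: Roll of tape, 66 mm across, 19 mm high, loose bystander; origin under its centre
- bench_timer: Bench timer, 62 x 62 x 22 mm, loose bystander; origin under its centre
- tube: Lying red-capped sample tube, 88 x 16 x 16 mm, loose bystander; origin under its centre
- brush: The whole bench brush (same thing as brush_grip and brush_head); origin at the bottom of the bristle roll, z up along the handle
There are look-alikes about, which are no part of the job. There is more than one size of the cup_on_bed; the job needs the middle-sized.

How it is judged (in metres and radians):
On the way, in this order (a step that is already met when the one before it is completed fails the run):
1. the brush has been lifted out of its stand (distance of brush_head from where it was at the start of the episode above 0.06 m), for 0.1 s.
2. all four scrap pieces lie in the catch trough while the brush is still away from its stand (x of scrap_1 in the frame of trough between -0.046 and 0.046 m and y of scrap_1 in the frame of trough between -0.11 and 0.11 m and z of each of scrap_1, scrap_2, scrap_3, scrap_4 in the frame of trough below 0.03 m and x of scrap_2 in the frame of trough between -0.046 and 0.046 m and y of scrap_2 in the frame of trough between -0.11 and 0.11 m and x of scrap_3 in the frame of trough between -0.046 and 0.046 m and y of scrap_3 in the frame of trough between -0.11 and 0.11 m and x of scrap_4 in the frame of trough between -0.046 and 0.046 m and y of scrap_4 in the frame of trough between -0.11 and 0.11 m and distance between brush_head and stand_trough above 0.06 m), for 0.1 s.
At the end, for the whole second after the job is handed in: All four scrap pieces rest inside the catch trough, below its back edge; the brush stands in its stand as at the start, bristle roll within 15 mm and grip point within 25 mm of their places, released and at rest; the specimen cup stands upright on the bed (x of scrap_1 in the frame of trough between -0.046 and 0.046 m and y of scrap_1 in the frame of trough between -0.11 and 0.11 m and z of each of scrap_1, scrap_2, scrap_3, scrap_4 in the frame of trough below 0.03 m and x of scrap_2 in the frame of trough between -0.046 and 0.046 m and y of scrap_2 in the frame of trough between -0.11 and 0.11 m and x of scrap_3 in the frame of trough between -0.046 and 0.046 m and y of scrap_3 in the frame of trough between -0.11 and 0.11 m and x of scrap_4 in the frame of trough between -0.046 and 0.046 m and y of scrap_4 in the frame of trough between -0.11 and 0.11 m and distance between brush_head and stand_trough below 0.015 m and distance between brush_grip and stand_grip below 0.025 m and linear speed of brush below 0.02 m/s and linear speed of each of scrap_1, scrap_2, scrap_3, scrap_4 below 0.03 m/s and angle between cup_on_bed's own z axis and vertical below 0.1 rad and contact force between the fingers and brush below 0.1 N); the robot touches nothing.
It fails at once if the specimen cup on the bed is moved by more than 12 mm (distance of cup_on_bed from where it was at the start of the episode above 0.012 m).
It fails at once if another loose thing on the worktop (bottle, red cup, tape, timer, tube) is moved by more than 20 mm (distance of any of amber_bottle, red_cup, tape, bench_timer, tube from where it was at the start of the episode above 0.02 m).
It fails at once if the gripper or arm touches a scrap piece (contact force between any of the fingers, the arm and scrap_1 above 0.3 N or contact force between any of the fingers, the arm and scrap_2 above 0.3 N or contact force between any of the fingers, the arm and scrap_3 above 0.3 N or contact force between any of the fingers, the arm and scrap_4 above 0.3 N).
It fails at once if a scrap piece is flung right off the press, 240 mm or more from its origin (horizontal distance between any of scrap_1, scrap_2, scrap_3, scrap_4 and press above 0.24 m).
It also fails if it takes over 64 s, if anything falls off the work surface, if the arm or the gripper's body presses on something with over 40 N, if the wrist force passes 120 N, or if a joint passes its speed limit or range.

ROBOT

A 6-joint arm with a two-finger parallel gripper is mounted at the origin on a cart in front of the work surface, level with it; the furniture and walls round the work are solid. World frame = base frame: x ahead of the robot, y to its left, z up, the work surface at z = 0. Lengths are in m, angles in degrees, forces in N, time in s.
With the tool pointing down it reaches from about 0.325 to 0.85 m from the base axis. Payload 4.4 kg.
Tool frame: the origin (TCP) lies midway between the tips of the shut fingers; the grasp point (between the pads) lies 19 mm behind it; x points along the fingers, z is the direction in which the jaws open and shut, and the axes are right-handed (so a half turn about x gives the same grasp; the last joint's range is limited). The gripper opens to 94 mm and grips with 3 to 60 N. Pads are 16 mm wide; open, the fingers measure 119 mm over their backs; the gripper's body (75 mm by 177 mm) begins 78 mm behind the grasp point.
Start: joints at [58.069, 11.837, 88.321, -0, 79.842, -8.623], TCP at [0.228, 0.528, 0.205] pointing down, gripper open.
Joint ranges: [-156.59, 156.59], [-49.26, 127.26], [12.9, 141.05], [-63.56, 243.56], [4.71, 150.69], [-161.64, 161.64]. Speed limits (degrees/s): [159.86, 159.86, 180, 180, 180, 180].

INTERFACE

Orientations are given as [roll, pitch, yaw] about the fixed x, y, z axes, in that order (R = Rz(yaw) Ry(pitch) Rx(roll)).
In Python, from workcell import * gives the robot as it stands. The module is installed in compiled form; this text tells all that it offers.
- The arm moves only by the tool arm_command, never from a script. Its argument "deltas" is a list of rows, each a list of 6 numbers: the shift along the world's x, y, z as a fraction of full scale, then the turn, a rotation vector about the world's x, y, z as a fraction of full scale. In form: [[tx, ty, tz, wx, wy, wz], ...]. A call has exactly 5 rows; each row is the pose to reach, as a shift and turn from the pose commanded when the call began; what a row does not reach only later rows make up. Full scale, the value 1, is 1 m for a shift and 90 degrees for a turn. A row lasts 1/10 s, in which the tool goes at most 50 mm and 8.59 degrees, less where a joint would pass 70% of its speed; a pose out of reach is approached as far as the arm can. A call with a number of a shift or a turn outside -1 to 1 is refused whole. A call with a gripper value outside its range is refused whole. "gripper" is the closure, from 0 (fully open) to 1 (shut), set as the call begins (left out, the last holds). The fingers move at their own pace and stop on an object; "newtons" is the grip in N (left out, the last holds). Time passes only in rows, so rows that repeat a pose let the fingers close, or fill a call up. It gives the time, the measured TCP pose, the force and the opening at its end, in the units of the state.
- observe(): the state, without advancing time (a new reading comes with each control period).
- grab_frame(name): name is "scene" or "top"; returns (picture, depth): 420x560x3 uint8, blue, green, red; 420x560 float32, m along the optical axis (not along the pixel's ray), 0 where there is no reading.
- calibration(name): a dict with "camera_matrix" (3x3 intrinsics, pixels), "T" (4x4, takes a point from camera to world coordinates). Camera axes: x right, y down, z forward; pixel columns grow to the right and rows downward; lengths in m; the calibration is good to about 2 mm. A picture is of the moment at which its call begins. calibration takes no time and is no camera call.
- close_job(): hands the job in, once; it reports no verdict.
The state is a dict: "t": time; "joints": joint angles; "qd": joint speeds; "effort": joint torques, N m; "tcp_pos": TCP position; "ee_rot": TCP orientation; "contact_force": force on the tool from outside, world axes, zero at the start; "torque": the same for the moment, N m; "gripper_width": finger opening in m.
Only numpy, scipy, OpenCV 4.12 (cv2) and the standard library are available. Lean on these libraries where they do the work, as an engineer would, in place of code of your own. Each camera call takes 0.05 s, during which the arm holds its last target.

## Working session

There is one attempt and no reset: what is moved stays moved. The work goes in short steps, Python scripts to look and compute and a tool call to move; the robot and the scene stay as the last step left them, time stands still between calls to the robot, and variables do not carry over. Pictures are saved under pics/ and viewed, and the job is handed in when it is done.

Besides the shell and the picture viewer there is one more tool, called after "Request:" as name(argument=value, ...), one argument or row to a line, values as JSON. arm_command: Moves the arm, as the interface text tells. Its arguments: {"type":"object","properties":{"deltas":{"type":"array","items":{"type":"array","items":{"type":"number"}}},"gripper":{"type":"number"},"newtons":{"type":"number"}},"required":["deltas"]}

```bash
mkdir -p pics
python3 - <<'E'
from workcell import *
import cv2,numpy as np
for n in ("scene","top"):
    p,d=grab_frame(n); c=calibration(n); cv2.imwrite(f"pics/{n}0.png",p); np.save(f"{n}0.npy",d)
    print(n,c["camera_matrix"].round(1).tolist(),c["T"].round(3).tolist())
print(observe())
E
```

```text
scene [[407.6, 0.0, 278.9], [0.0, 407.6, 212.5], [0.0, 0.0, 1.0]] [[-0.695, -0.372, 0.615, -0.197], [-0.719, 0.38, -0.583, 0.762], [-0.017, -0.847, -0.531, 0.771], [0.0, 0.0, 0.0, 1.0]]
top [[413.3, 0.0, 284.6], [0.0, 413.3, 209.2], [0.0, 0.0, 1.0]] [[0.028, -0.994, 0.105, 0.389], [-1.0, -0.027, 0.011, 0.055], [-0.008, -0.105, -0.994, 1.317], [0.0, 0.0, 0.0, 1.0]]
{'t': 0.1, 'joints': array([ 5.80708526e+01,  1.18780348e+01,  8.83965035e+01, -5.00156044e-04,
        7.98409695e+01, -8.62220036e+00]), 'qd': array([-0.00731139, -0.03513885, -0.10176075, -0.00293673, -0.07511135,
        0.06500717]), 'effort': array([-6.81143247e-04, -3.71861064e+01, -2.82292807e+01,  7.00590131e-02,
        3.11127864e-02, -5.95822962e-05]), 'tcp_pos': array([0.22711963, 0.52745294, 0.20442103]), 'ee_rot': array([ 171.62191445,   89.88449121, -121.68494389]), 'contact_force': array([-0.86219221,  0.89172919, -0.4729607 ]), 'torque': array([ 0.0106345 ,  0.02885924, -0.06820353]), 'gripper_width': 0.09383656952480991}
```

View pics/scene0.png

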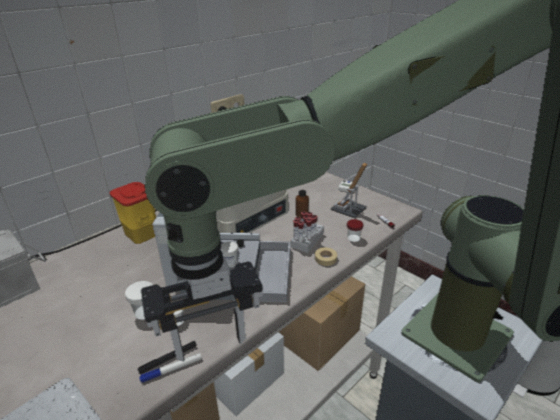

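View pics/top0.png

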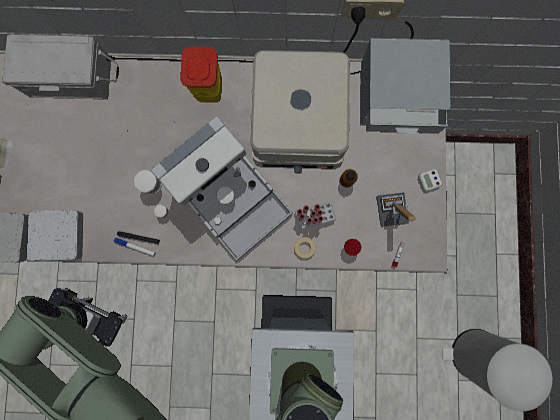

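The top view shows the press around pixel (225,190), with its trough to the lower right, the stand with the brush at (393,210), the rack at (315,215), tape at (304,248), and the red cup at (352,247). The cup on the bed is at (226,195). In the scene view the arm hides much of the press, and the brush stands at (350,190).

Run:
```python
import cv2
p=cv2.imread("pics/top0.png")
cv2.imwrite("pics/c1.png",cv2.resize(p[110:270,130:330],None,fx=4,fy=3.75 if 0 else 3.7,interpolation=cv2.INTER_CUBIC)[:600])
cv2.imwrite("pics/c2.png",cv2.resize(p[150:280,330:450],None,fx=4.6,fy=4.6,interpolation=cv2.INTER_CUBIC))
p=cv2.imread("pics/scene0.png")
cv2.imwrite("pics/c3.png",cv2.resize(p[150:275,280:420],None,fx=4.8,fy=4.8,interpolation=cv2.INTER_CUBIC)[:600])
```

```text
(no output)
```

View pics/c1.png

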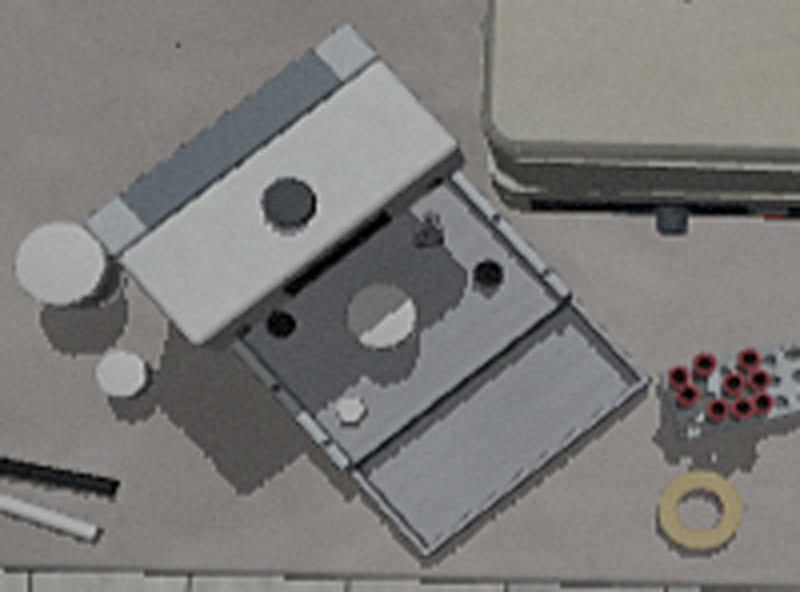

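View pics/c2.png

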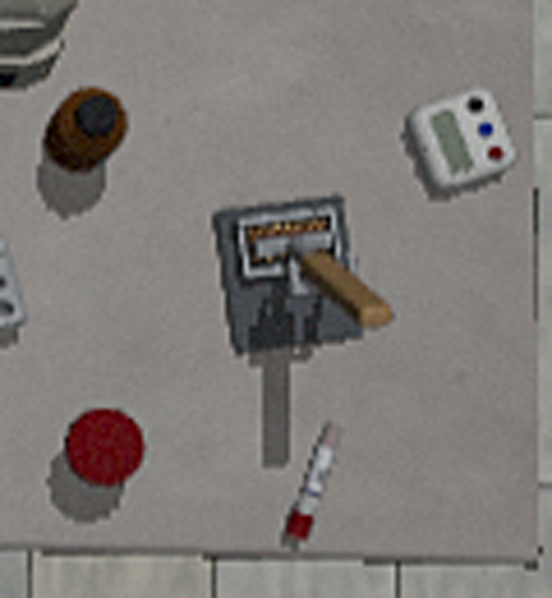

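View pics/c3.png

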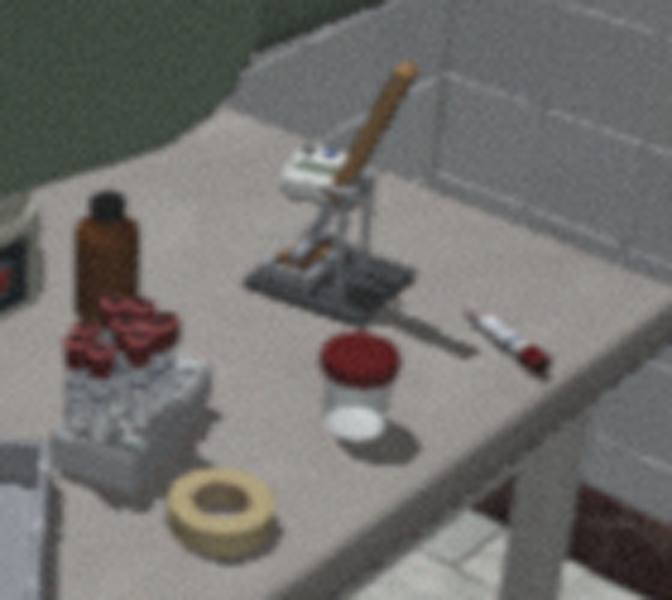

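Look-alikes: the cup at crop c1 (60,262) is too big, the one at (123,373) too small, and the middle one on the bed at (382,315) is the one to keep. There is only one brush, with its handle at full-image px (403,212). Visible scraps: hex cap (350,410), dark stoppers (488,273) and (282,324), corner piece (430,232). Next I measure the stand, brush and press.

```bash
cat > h.py <<'E'
import cv2,numpy as np
from workcell import calibration
def ray(n,uv,z):
    c=calibration(n);K=np.array(c["camera_matrix"]);T=np.array(c["T"])
    uv=np.atleast_2d(np.array(uv,float)); z=np.broadcast_to(z,len(uv))
    d=np.c_[uv,np.ones(len(uv))]@np.linalg.inv(K).T@T[:3,:3].T
    s=(z-T[2,3])/d[:,2]
    return T[:3,3]+d*s[:,None]
def pts(n,d,m):
    c=calibration(n);K=np.array(c["camera_matrix"]);T=np.array(c["T"])
    v,u=np.nonzero(m&(d>0)); z=d[v,u]
    q=np.c_[(u-K[0,2])/K[0,0]*z,(v-K[1,2])/K[1,1]*z,z]
    return q@T[:3,:3].T+T[:3,3]
def proj(n,P):
    c=calibration(n);K=np.array(c["camera_matrix"]);T=np.array(c["T"])
    q=(np.atleast_2d(P)-T[:3,3])@T[:3,:3]; q=q@K.T
    return q[:,:2]/q[:,2:]
E
python3 - <<'E'
from h import *
np.set_printoptions(precision=4,suppress=True)
c2=lambda a:np.array(a)/4.6+[330-.5+.5/4.6*1,150-.5]
c1=lambda a:np.array(a)/[4,3.7]+[130-.4,110-.4]
b=ray("top",c2([(213,212),(343,196),(363,335),(237,355)]),.008)
print("base",b,b.mean(0))
print("lens",np.linalg.norm(b-np.roll(b,-1,0),axis=1))
# press
print("trough front corners",t:=ray("top",c1([(650,383),(430,555)]),.032))
print("rail front",ray("top",c1([(570,298),(352,466)]),.06))
h=ray("top",c1([(462,155),(200,345)]),.175+.06)
print("head top front",h)
for n,p in zip("hex st1 st2 corner".split(),ray("top",c1([(350,410),(488,273),(282,324),(430,232)]),.05)):print(n,p)
print("cup",ray("top",c1([(382,315)]),.099))
p=cv2.imread("pics/top0.png");d=np.load("top0.npy")
hsv=cv2.cvtColor(p,cv2.COLOR_BGR2HSV)
m=cv2.inRange(hsv,(8,90,60),(25,255,255))>0
mm=np.zeros_like(m);mm[195:225,395:420]=1
P=pts("top",d,m&mm);print(len(P));
P=P[np.argsort(P[:,2])]
print(P[::6])
p=cv2.imread("pics/scene0.png");d=np.load("scene0.npy")
hsv=cv2.cvtColor(p,cv2.COLOR_BGR2HSV)
m=cv2.inRange(hsv,(5,80,40),(25,255,255))>0
mm=np.zeros_like(m);mm[155:195,345:372]=1
P=pts("scene",d,m&mm);print(len(P));
P=P[np.argsort(P[:,2])]
print(P[::6])
v,u=np.nonzero(m&mm);print(u.min(),u.max(),v.min(),v.max())
E
```

```text
base [[ 0.5783 -0.2217  0.008 ]
 [ 0.5919 -0.3117  0.008 ]
 [ 0.4956 -0.3252  0.008 ]
 [ 0.4794 -0.2387  0.008 ]] [ 0.5363 -0.2743  0.008 ]
lens [0.091  0.0973 0.088  0.1003]
trough front corners [[0.5125 0.0443 0.032 ]
 [0.3636 0.2104 0.032 ]]
rail front [[0.579  0.1079 0.06  ]
 [0.435  0.2693 0.06  ]]
head top front [[0.655  0.1759 0.235 ]
 [0.512  0.3438 0.235 ]]
hex [0.4818 0.2746 0.05  ]
st1 [0.6    0.1726 0.05  ]
st2 [0.5525 0.3306 0.05  ]
corner [0.6337 0.2191 0.05  ]
cup [[0.5555 0.2457 0.099 ]]
124
[[ 0.5727 -0.2894  0.0058]
 [ 0.5708 -0.2918  0.0206]
 [ 0.5696 -0.2866  0.0283]
 [ 0.5371 -0.2651  0.087 ]
 [ 0.5369 -0.2758  0.0915]
 [ 0.5326 -0.2785  0.1033]
 [ 0.5254 -0.2671  0.113 ]
 [ 0.5252 -0.2804  0.1175]
 [ 0.5209 -0.266   0.1277]
 [ 0.5172 -0.2721  0.137 ]
 [ 0.5171 -0.2824  0.1411]
 [ 0.5131 -0.2847  0.1526]
 [ 0.5064 -0.2689  0.1587]
 [ 0.506  -0.2779  0.1662]
 [ 0.5055 -0.2816  0.1726]
 [ 0.4989 -0.2735  0.1814]
 [ 0.4933 -0.2857  0.1864]
 [ 0.4901 -0.2717  0.1875]
 [ 0.4903 -0.2849  0.1889]
 [ 0.49   -0.2764  0.1902]
 [ 0.4954 -0.2811  0.1926]]
84
[[ 0.5321 -0.2697  0.092 ]
 [ 0.5235 -0.2682  0.1036]
 [ 0.5159 -0.2737  0.1121]
 [ 0.5188 -0.271   0.1197]
 [ 0.5103 -0.2699  0.127 ]
 [ 0.514  -0.2682  0.1339]
 [ 0.5051 -0.2717  0.1433]
 [ 0.4986 -0.2673  0.151 ]
 [ 0.5072 -0.2726  0.1572]
 [ 0.4983 -0.2704  0.1648]
 [ 0.4988 -0.27    0.1721]
 [ 0.4942 -0.2742  0.1758]
 [ 0.4899 -0.2723  0.1851]
 [ 0.4883 -0.2751  0.1883]]
350 366 163 187
```

```bash
cat >> h.py <<'E'
from scipy.spatial.transform import Rotation as Ro
SO=np.array([.536,-.2745,0]);SY=9.0
PO=np.array([.570,.2455,0]);PY=41.5
GR=0.019
def orient(yaw,th,sgn):
    y=np.radians(yaw);t=np.radians(th);X=np.array([np.cos(y),np.sin(y),0]);Y=np.array([-np.sin(y),np.cos(y),0])
    x=np.sin(t)*X-np.cos(t)*np.array([0,0,1]); z=sgn*Y
    return np.c_[x,np.cross(z,x),z]
def P2W(p):
    return PO+Ro.from_euler('z',PY,degrees=True).apply(p)
def S2W(p):
    return SO+Ro.from_euler('z',SY,degrees=True).apply(p)
def delta(o,tgt,R):
    R0=Ro.from_euler('xyz',o["ee_rot"],degrees=True)
    return np.r_[tgt-o["tcp_pos"],(Ro.from_matrix(R)*R0.inv()).as_rotvec(degrees=True)/90]
E
python3 - <<'E'
from h import *; from workcell import *
np.set_printoptions(precision=4,suppress=True)
o=observe();R=Ro.from_euler('xyz',o["ee_rot"],degrees=True).as_matrix();print(R)
# refine yaw: stand, press
p=cv2.imread("pics/top0.png");d=np.load("top0.npy")
# cup on bed : bright pixels at z~.099
P=pts("top",d,np.ones(d.shape,bool)); 
def reg(c,r,z0,z1): 
    q=P[(np.hypot(*(P[:,:2]-c).T)<r)&(P[:,2]>z0)&(P[:,2]<z1)]; return q
q=reg([.5555,.2457],.035,.090,.11);print("cup",len(q),q.mean(0),(q.max(0)+q.min(0))/2)
q=reg([.57,.2455],.3,.225,.242);r=cv2.minAreaRect(q[:,:2].astype(np.float32));print("headtop",r)
q=reg([.57,.2455],.12,.03,.045);print("bed z",np.median(q[:,2]))
for s in(1,-1):
    g=S2W([-.0255,0,.145]);RA=orient(SY,20,s)
    print(s,"grip",g,delta(o,g+GR*RA[:,0],RA))
    c=Ro.from_matrix(RA)*Ro.from_matrix(R).inv();print(np.degrees(c.magnitude()))
E
```

```text
[[-0.0011 -0.9184  0.3957]
 [-0.0017  0.3957  0.9184]
 [-1.      0.0003 -0.002 ]]
cup 233 [0.5543 0.2463 0.0974] [0.5541 0.2465 0.0968]
headtop ((0.6300503611564636, 0.30258122086524963), (0.12163055688142776, 0.2303231656551361), 42.029415130615234)
bed z 0.03963081517331546
1 grip [ 0.5108 -0.2785  0.145 ] [ 0.2901 -0.8049 -0.0773 -0.0268 -0.2238  0.3555]
37.88157784236734
-1 grip [ 0.5108 -0.2785  0.145 ] [ 0.2901 -0.8049 -0.0773  0.2946 -0.0387 -1.6198]
148.2160568875918
```

```bash
sed -i 's/PY=41.5/PY=42.0/' h.py
python3 - <<'E'
from h import *; from workcell import *
np.set_printoptions(precision=4,suppress=True)
o=observe()
g=S2W([-.0255,0,.145]);RA=orient(SY,20,1)
print(g+(GR-.11)*RA[:,0],delta(o,g+(GR-.11)*RA[:,0],RA), RA[:,0])
E
```

```text
[ 0.4801 -0.2834  0.2305] [ 0.253  -0.8108  0.0261 -0.0268 -0.2238  0.3555] [ 0.3378  0.0535 -0.9397]
```

Request:
arm_command(
  deltas=[
    [0.014, -0.042, 0.02, -0.003, -0.022, 0.035],
    [0.028, -0.084, 0.04, -0.005, -0.045, 0.07],
    [0.042, -0.126, 0.06, -0.008, -0.067, 0.105],
    [0.056, -0.168, 0.08, -0.011, -0.09, 0.142],
    [0.07, -0.21, 0.09, -0.013, -0.112, 0.178],
  ],
  gripper=0,
)

```text
t: 0.6
tcp_pos: [0.2982, 0.317, 0.297]
ee_rot: [-81.1, 79.7, 1.8]
contact_force: [0.6, 0.2, -0.6]
gripper_width: 0.0939
```

Request:
arm_command(
  deltas=[
    [0.015, -0.045, 0, -0.003, -0.022, 0.035],
    [0.03, -0.09, 0, -0.005, -0.045, 0.07],
    [0.045, -0.135, 0, -0.008, -0.067, 0.105],
    [0.06, -0.18, 0, -0.011, -0.09, 0.142],
    [0.075, -0.225, 0, -0.013, -0.112, 0.178],
  ],
)

```text
t: 1.1
tcp_pos: [0.3692, 0.102, 0.2951]
ee_rot: [-89.1, 70.3, 9.4]
contact_force: [1.1, 0.5, 0.7]
gripper_width: 0.0942
```

Request:
arm_command(
  deltas=[
    [0.011, -0.045, 0, 0, 0, 0],
    [0.022, -0.09, 0, 0, 0, 0],
    [0.033, -0.135, 0, 0, 0, 0],
    [0.044, -0.18, 0, 0, 0, 0],
    [0.055, -0.22, 0, 0, 0, 0],
  ],
)

```text
t: 1.6
tcp_pos: [0.4241, -0.1191, 0.2951]
ee_rot: [-88.9, 70.4, 9.3]
contact_force: [0.1, -0.1, 0.1]
gripper_width: 0.0939
```

Run:
```python
from h import *; from workcell import *
np.set_printoptions(precision=4,suppress=True)
o=observe();print(o["t"],o["joints"],o["tcp_pos"])
g=S2W([-.0255,0,.145]);RA=orient(SY,20,1)
print(delta(o,g+(GR-.11)*RA[:,0],RA))
```

```text
1.6 [ -38.5322  -22.1749  111.3462   14.703    77.8141 -138.2476] [ 0.4241 -0.1191  0.2951]
[ 0.0559 -0.1642 -0.0646 -0.0031 -0.0055  0.0077]
```

Joint 6 would end near its limit, so I flip the grasp by half a turn, which gives the same grasp.

Request:
arm_command(
  deltas=[
    [0.01, -0.02, 0, 0.032, 0.005, -0.089],
    [0.015, -0.04, 0, 0.064, 0.01, -0.179],
    [0.02, -0.06, 0, 0.096, 0.015, -0.268],
    [0.025, -0.08, 0, 0.128, 0.02, -0.357],
    [0.03, -0.09, 0, 0.16, 0.025, -0.446],
  ],
)

```text
t: 2.1
tcp_pos: [0.4542, -0.208, 0.2945]
ee_rot: [-45.1, 70.3, 10.2]
contact_force: [-0.4, -0.3, 0.7]
gripper_width: 0.094
```

Request:
arm_command(
  deltas=[
    [0, -0.01, 0, 0.032, 0.005, -0.089],
    [0, -0.02, 0, 0.064, 0.01, -0.179],
    [0, -0.03, 0, 0.096, 0.015, -0.268],
    [0, -0.04, 0, 0.128, 0.02, -0.357],
    [0, -0.05, 0, 0.16, 0.025, -0.446],
  ],
)

```text
t: 2.6
tcp_pos: [0.4542, -0.2567, 0.2947]
ee_rot: [-2.4, 69.9, 10.3]
contact_force: [0.7, -0.0, 0.5]
gripper_width: 0.0945
```

Request:
arm_command(
  deltas=[
    [0, 0, 0, 0.032, 0.005, -0.089],
    [0, 0, 0, 0.064, 0.01, -0.179],
    [0, 0, 0, 0.096, 0.015, -0.268],
    [0, 0, 0, 0.128, 0.02, -0.357],
    [0, 0, 0, 0.16, 0.025, -0.446],
  ],
)

```text
t: 3.1
tcp_pos: [0.4541, -0.2563, 0.2946]
ee_rot: [39.7, 69.7, 9.6]
contact_force: [0.0, 1.1, -0.8]
gripper_width: 0.0939
```

Request:
arm_command(
  deltas=[
    [0, 0, 0, 0.032, 0.005, -0.089],
    [0, 0, 0, 0.064, 0.01, -0.179],
    [0, 0, 0, 0.096, 0.015, -0.268],
    [0, 0, 0, 0.128, 0.02, -0.357],
    [0, 0, 0, 0.16, 0.025, -0.446],
  ],
)

```text
t: 3.6
tcp_pos: [0.4541, -0.2563, 0.2947]
ee_rot: [81.5, 69.7, 8.7]
contact_force: [0.3, -0.9, -0.4]
gripper_width: 0.0941
```

Run:
```python
from h import *; from workcell import *
np.set_printoptions(precision=4,suppress=True)
p,d=grab_frame("top");cv2.imwrite("pics/t1.png",p)
p,d=grab_frame("scene");cv2.imwrite("pics/s1.png",p);np.save("s1.npy",d)
cv2.imwrite("pics/c4.png",cv2.resize(p[150:275,280:420],None,fx=4.8,fy=4.8,interpolation=cv2.INTER_CUBIC)[:600])
o=observe();print(o["t"],o["joints"],o["tcp_pos"])
g=S2W([-.0255,0,.145]);RA=orient(SY,20,-1)
print(delta(o,g+(GR-.11)*RA[:,0],RA))
print(proj("scene",[S2W([.02,0,.02]),S2W([-.0255,0,.145]),S2W([-.0255-.0171,0,.145+.047])]))
```

```text
3.7 [-50.614   -8.7361 101.3958  17.8523  77.2331  19.4404] [ 0.4542 -0.2563  0.2947]
[ 0.0259 -0.027  -0.0642  0.0329  0.0091 -0.0886]
[[343.4848 202.2847]
 [357.8843 174.365 ]
 [363.7964 162.8971]]
```

View pics/s1.png

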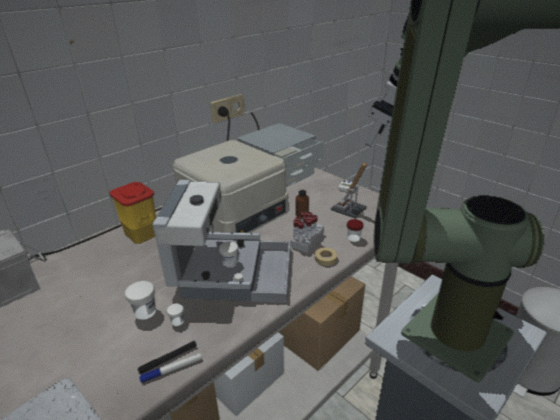

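The scene view shows the press unobstructed: cup at (229,252), stopper at (206,274), hex cap at (239,280). The gripper is near (385,95), still above the brush. Next I compare the predicted handle line with what the mask shows.

Run:
```python
from h import *
np.set_printoptions(precision=4,suppress=True)
for n,f,(r0,r1,c0,c1) in (("scene","scene0",(155,195,345,372)),("top","top0",(195,225,390,420))):
    p=cv2.imread(f"pics/{f}.png");hsv=cv2.cvtColor(p,cv2.COLOR_BGR2HSV)
    m=cv2.inRange(hsv,(5,80,40),(25,255,255)); mm=np.zeros_like(m);mm[r0:r1,c0:c1]=255;m&=mm
    k,l,s,c=cv2.connectedComponentsWithStats(m);i=1+s[1:,4].argmax();print(n,s[i],c[i])
    v,u=np.nonzero(l==i);q=np.c_[u,v].astype(np.float32);print(cv2.minAreaRect(q))
    ax=lambda a:S2W([-.0255-.342*a,0,.145+.9397*a])
    print(proj(n,[ax(-.075),ax(-.0125),ax(0),ax(.05)]))
# two-view: centre ray near handle top end
```

```text
scene [350 163  17  25  84] [358.2857 174.6786]
((357.873046875, 175.21762084960938), (3.311152219772339, 28.288755416870117), 30.256441116333008)
[[349.543  190.5404]
 [356.4516 177.1433]
 [357.8843 174.365 ]
 [363.7959 162.9012]]
top [395 204  20  17 140] [404.7643 212.4071]
((404.85858154296875, 212.59652709960938), (22.17314338684082, 7.058866024017334), 41.633541107177734)
[[398.0368 206.8558]
 [404.6338 211.9318]
 [406.0349 213.0099]
 [411.9412 217.5545]]
```

Request:
arm_command(
  deltas=[
    [0.005, -0.005, 0, 0.008, 0.002, -0.02],
    [0.01, -0.01, 0, 0.016, 0.004, -0.04],
    [0.015, -0.02, 0, 0.024, 0.006, -0.065],
    [0.02, -0.025, 0, 0.033, 0.009, -0.089],
    [0.026, -0.027, 0, 0.033, 0.009, -0.089],
  ],
)

```text
t: 4.2
tcp_pos: [0.4805, -0.284, 0.2949]
ee_rot: [89.8, 70.0, 8.9]
contact_force: [0.6, 0.6, -0.2]
gripper_width: 0.0941
```

Request:
arm_command(
  deltas=[
    [0, 0, -0.03, 0, 0, 0],
    [0, 0, -0.064, 0, 0, 0],
    [0.012, 0.002, -0.098, 0, 0, 0],
    [0.022, 0.003, -0.125, 0, 0, 0],
    [0.028, 0.004, -0.142, 0, 0, 0],
  ],
)

```text
t: 4.7
tcp_pos: [0.5078, -0.278, 0.1502]
ee_rot: [90.3, 70.1, 9.4]
contact_force: [0.4, 0.9, 1.4]
gripper_width: 0.094
```

Request:
arm_command(
  deltas=[
    [0.003, 0.001, -0.009, 0, 0, 0],
    [0.006, 0.001, -0.018, 0, 0, 0],
    [0.009, 0.002, -0.026, 0, 0, 0],
    [0.009, 0.002, -0.026, 0, 0, 0],
    [0.009, 0.002, -0.026, 0, 0, 0],
  ],
)

```text
t: 5.2
tcp_pos: [0.5178, -0.2779, 0.1279]
ee_rot: [89.7, 69.9, 8.7]
contact_force: [0.4, 0.2, 1.0]
gripper_width: 0.094
```

Run:
```python
from h import *; from workcell import *
np.set_printoptions(precision=4,suppress=True)
o=observe();print(o["t"],o["joints"],o["tcp_pos"],o["contact_force"])
g=S2W([-.0255,0,.145]);RA=orient(SY,20,-1)
print(delta(o,g+GR*RA[:,0],RA))
for n in("top","scene"):
    p,d=grab_frame(n);cv2.imwrite(f"pics/{n}2.png",p)
    c=p[150:280,330:450] if n=="top" else p[130:240,300:420]
    cv2.imwrite(f"pics/c5{n}.png",cv2.resize(c,None,fx=4.6,fy=4.6,interpolation=cv2.INTER_CUBIC))
```

```text
5.2 [-46.3005   8.7636 104.4524  19.6905  56.5543  25.2686] [ 0.5178 -0.2779  0.1279] [0.426  0.1741 1.0142]
[-0.0005  0.0005 -0.0007  0.0009  0.0009  0.0004]
```

View pics/c5scene.png

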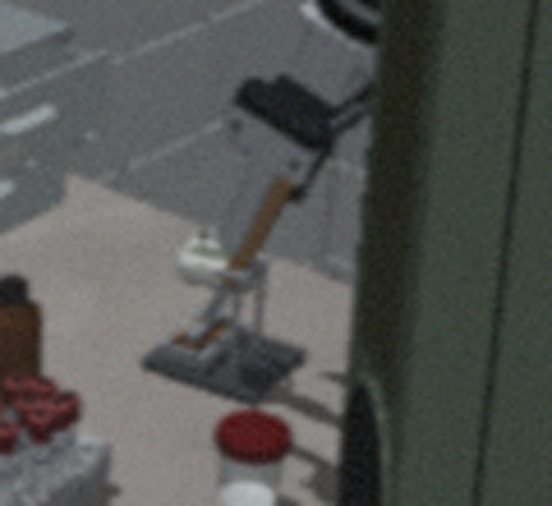

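View pics/c5top.png

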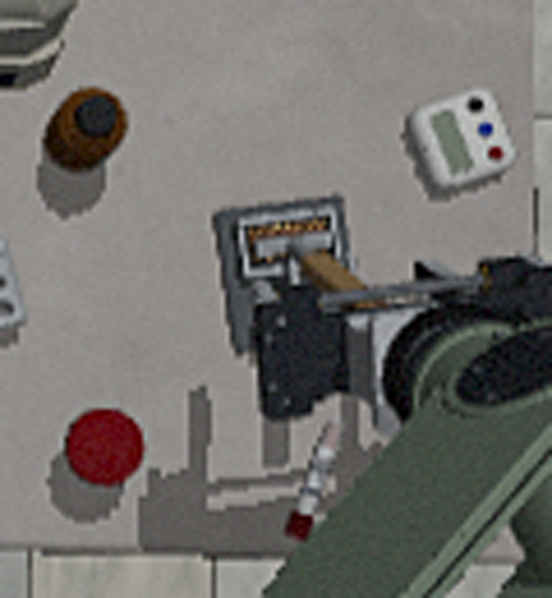

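The handle sits between the open fingers, with handle at crop top (345,280) and jaw carriages to either side. I close the gripper.

Request:
arm_command(
  deltas=[
    [0, 0, 0, 0, 0, 0],
    [0, 0, 0, 0, 0, 0],
    [0, 0, 0, 0, 0, 0],
    [0, 0, 0, 0, 0, 0],
    [0, 0, 0, 0, 0, 0],
  ],
  gripper=1,
  newtons=40,
)

```text
t: 5.8
tcp_pos: [0.5175, -0.2776, 0.1274]
ee_rot: [89.9, 70.0, 8.8]
contact_force: [0.3, 0.1, -0.0]
gripper_width: 0.0575
```

Request:
arm_command(
  deltas=[
    [0, 0, 0, 0, 0, 0],
    [0, 0, 0, 0, 0, 0],
    [0, 0, 0, 0, 0, 0],
    [0, 0, 0, 0, 0, 0],
    [0, 0, 0, 0, 0, 0],
  ],
)

```text
t: 6.3
tcp_pos: [0.5175, -0.2776, 0.1273]
ee_rot: [89.9, 70.0, 8.8]
contact_force: [0.4, 0.7, -0.6]
gripper_width: 0.0199
```

Request:
arm_command(
  deltas=[
    [0, 0, 0, 0, 0, 0],
    [0, 0, 0.01, 0, 0, 0],
    [0, 0, 0.025, 0, 0, 0],
    [0, 0, 0.045, 0, 0, 0],
    [0, 0, 0.065, 0, 0, 0],
  ],
)

```text
t: 6.8
tcp_pos: [0.5172, -0.2775, 0.1933]
ee_rot: [89.9, 70.0, 8.9]
contact_force: [-0.7, -0.4, -0.8]
gripper_width: 0.0201
```

Request:
arm_command(
  deltas=[
    [0, 0, 0.03, 0, 0, 0],
    [0, 0, 0.06, 0, 0, 0],
    [0, 0, 0.08, 0, 0, 0],
    [0, 0, 0.1, 0, 0, 0],
    [0, 0, 0.12, 0, 0, 0],
  ],
)

```text
t: 7.3
tcp_pos: [0.5172, -0.2775, 0.314]
ee_rot: [89.8, 70.0, 8.7]
contact_force: [0.1, 1.0, 0.1]
gripper_width: 0.0194
```

```bash
cat >> h.py <<'E'
RTCP=0.133-0.019   # roll centre ahead of TCP along tool x
def tgt(x,y,zb,th):   # roll centre in bed frame -> tcp pos, R
    R=orient(PY,th,-1); return P2W([x,y,.04+zb])-RTCP*R[:,0],R
E
python3 - <<'E'
from h import *; from workcell import *
np.set_printoptions(precision=4,suppress=True)
o=observe();print(o["t"],o["joints"],o["tcp_pos"],o["ee_rot"],o["contact_force"],o["gripper_width"])
p,R=tgt(-.06,.073,.14,45)
print(p,delta(o,p,R))
for q in [(-.06,.073,.05),(.078,.073,.05),(.078,.073,.015),(-.1,.073,.015),(-.06,-.068,.1)]:
    print(q,tgt(*q,45)[0])
p,d=grab_frame("scene");cv2.imwrite("pics/s3.png",p)
E
```

```text
7.3 [-46.2967  -0.895   91.8635  16.6982  77.7422  32.7974] [ 0.5172 -0.2775  0.314 ] [89.7632 69.9594  8.723 ] [0.142  1.0267 0.1247] 0.019377068095162348
[0.4167 0.2057 0.2606] [-0.1006  0.4832 -0.0534  0.1217 -0.2534  0.3616]
(-0.06, 0.073, 0.05) [0.4167 0.2057 0.1706]
(0.078, 0.073, 0.05) [0.5192 0.298  0.1706]
(0.078, 0.073, 0.015) [0.5192 0.298  0.1356]
(-0.1, 0.073, 0.015) [0.3869 0.1789 0.1356]
(-0.06, -0.068, 0.1) [0.511  0.1009 0.2206]
```

View pics/s3.png

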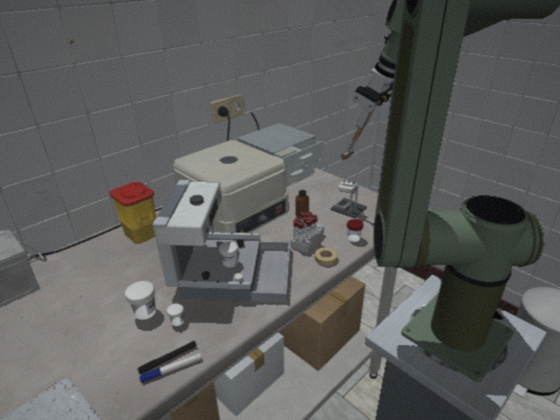

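The brush hangs in the gripper with its roll at (347,155) and the stand is empty. Now to the press.

Request:
arm_command(
  deltas=[
    [-0.009, 0.04, 0, 0.012, -0.025, 0.036],
    [-0.018, 0.08, 0, 0.024, -0.05, 0.072],
    [-0.027, 0.12, 0, 0.036, -0.076, 0.108],
    [-0.036, 0.16, 0, 0.048, -0.101, 0.144],
    [-0.045, 0.2, 0, 0.06, -0.127, 0.181],
  ],
)

```text
t: 7.85
tcp_pos: [0.4717, -0.076, 0.3122]
ee_rot: [93.2, 57.4, 28.3]
contact_force: [-0.2, -0.6, -0.9]
gripper_width: 0.0197
```

Request:
arm_command(
  deltas=[
    [-0.009, 0.045, 0, 0.012, -0.025, 0.036],
    [-0.018, 0.09, 0, 0.024, -0.05, 0.072],
    [-0.027, 0.135, 0, 0.036, -0.076, 0.108],
    [-0.036, 0.18, 0, 0.048, -0.101, 0.144],
    [-0.045, 0.22, 0, 0.061, -0.127, 0.181],
  ],
)

```text
t: 8.35
tcp_pos: [0.4265, 0.1441, 0.3122]
ee_rot: [89.8, 44.9, 42.0]
contact_force: [0.2, -0.0, -1.7]
gripper_width: 0.0198
```

Run:
```python
from h import *; from workcell import *
np.set_printoptions(precision=4,suppress=True)
o=observe();print(o["t"],o["joints"],o["tcp_pos"],o["ee_rot"],o["gripper_width"])
print(delta(o,*tgt(-.06,.073,.14,45)))
p,d=grab_frame("scene");cv2.imwrite("pics/s4.png",p)
```

```text
8.35 [-24.6001 -35.9655 126.3622  42.7499  73.3891  16.4965] [0.4265 0.1441 0.3122] [89.8246 44.8813 42.0364] 0.019753200020317288
[-0.0098  0.0616 -0.0516  0.0001  0.0019 -0.0018]
```

View pics/s4.png

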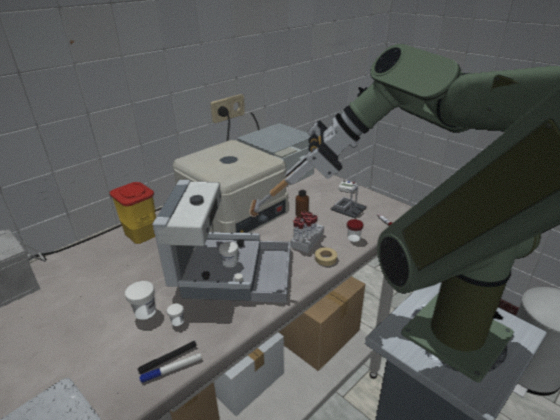

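Request:
arm_command(
  deltas=[
    [-0.003, 0.02, -0.01, 0, 0, 0],
    [-0.006, 0.04, -0.025, 0, 0.001, -0.001],
    [-0.01, 0.062, -0.052, 0, 0.002, -0.002],
    [-0.01, 0.062, -0.08, 0, 0.002, -0.002],
    [-0.01, 0.062, -0.11, 0, 0.002, -0.002],
  ],
)

```text
t: 8.9
tcp_pos: [0.417, 0.2052, 0.2018]
ee_rot: [89.9, 45.1, 41.9]
contact_force: [0.6, 0.8, 0.2]
gripper_width: 0.0201
```

Run:
```python
from h import *; from workcell import *
np.set_printoptions(precision=4,suppress=True)
o=observe();print(o["t"],o["joints"],o["tcp_pos"],o["ee_rot"],o["gripper_width"])
print(delta(o,*tgt(-.06,.073,.05,45)))
p,d=grab_frame("scene");cv2.imwrite("pics/s5.png",p)
print(proj("scene",[P2W([-.06,y,.04+.082]) for y in (.047,.073,.099)]))
p2,d=grab_frame("top");cv2.imwrite("pics/t5.png",p2)
print(proj("top",[P2W([-.06,y,.04+.082]) for y in (.047,.073,.099)]))
cv2.imwrite("pics/c6.png",np.hstack([cv2.resize(p[160:310,140:300],None,fx=2.5*1,fy=2.5),cv2.resize(p2[110:260,130:290],None,fx=2.5,fy=2.5)]))
```

```text
8.9 [-10.4388 -29.7703 136.4831  45.2682  51.9376  15.4525] [0.417  0.2052 0.2018] [89.9166 45.0732 41.9367] 0.02012201200004415
[-0.0003  0.0004 -0.0312  0.001  -0.0002  0.    ]
[[243.0016 248.2935]
 [241.5581 254.3967]
 [240.0529 260.7602]]
[[224.8666 214.6461]
 [217.9642 220.4291]
 [211.0432 226.2277]]
```

View pics/c6.png

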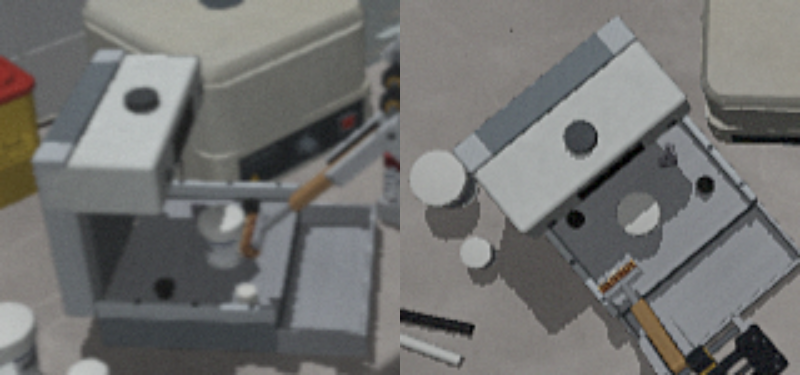

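Request:
arm_command(
  deltas=[
    [0, 0, -0.02, 0, 0, 0],
    [0.015, 0.014, -0.041, 0, 0, 0],
    [0.045, 0.041, -0.041, 0, 0, 0],
    [0.075, 0.068, -0.041, 0, 0, 0],
    [0.102, 0.093, -0.041, 0, 0, 0],
  ],
)

```text
t: 9.5
tcp_pos: [0.5223, 0.2988, 0.1633]
ee_rot: [90.1, 45.0, 41.8]
contact_force: [-0.6, -1.0, -0.6]
gripper_width: 0.02
```

Run:
```python
from h import *; from workcell import *
np.set_printoptions(precision=4,suppress=True)
o=observe();print(o["t"],o["joints"],o["tcp_pos"],o["ee_rot"],o["contact_force"])
print(delta(o,*tgt(.078,.073,.014,45)))
p,d=grab_frame("scene");cv2.imwrite("pics/c7.png",cv2.resize(p[160:310,140:300],None,fx=4,fy=4))
```

```text
9.5 [  8.3644  -3.3436 123.467   51.1103  30.0959  18.0095] [0.5223 0.2988 0.1633] [90.0543 44.9516 41.8351] [-0.5544 -1.0234 -0.6253]
[-0.003  -0.0008 -0.0287 -0.0007  0.0001  0.0023]
```

View pics/c7.png

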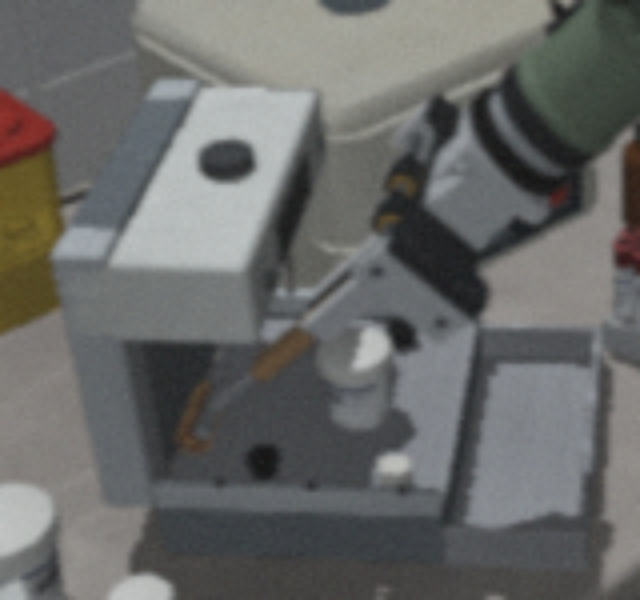

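The roll (195,430) is behind the stopper (263,460), nothing is touching. Lower it.

Request:
arm_command(
  deltas=[
    [0, 0, -0.008, 0, 0, 0],
    [0, 0, -0.015, 0, 0, 0],
    [0, 0, -0.021, 0, 0, 0],
    [0, 0, -0.025, 0, 0, 0],
    [0, 0, -0.025, 0, 0, 0],
  ],
)

```text
t: 10.05
tcp_pos: [0.5196, 0.2972, 0.1364]
ee_rot: [90.1, 45.1, 41.9]
contact_force: [0.2, -0.7, -0.1]
gripper_width: 0.0199
```

Run:
```python
from h import *; from workcell import *
np.set_printoptions(precision=4,suppress=True)
o=observe();print(o["t"],o["joints"],o["tcp_pos"],o["ee_rot"],o["contact_force"])
R=Ro.from_euler('xyz',o["ee_rot"],degrees=True).as_matrix();r=o["tcp_pos"]+RTCP*R[:,0]
print("roll bed frame",Ro.from_euler('z',-PY,degrees=True).apply(r-PO)-[0,0,.04])
p0,R0=tgt(.078,.073,.0145,45)
for x,th in [(.04,45),(0,42),(-.04,34),(-.07,26),(-.1,18)]:
    print(x,th,delta(o,*tgt(x,.073,.0145,th)))
```

```text
10.05 [  8.1863  -0.4827 124.764   56.9766  27.8611  11.1519] [0.5196 0.2972 0.1364] [90.1346 45.1055 41.9079] [ 0.2208 -0.672  -0.1024]
roll bed frame [0.0776 0.072  0.0156]
0.04 45 [-0.0287 -0.0246 -0.0013 -0.     -0.0016  0.0021]
0 42 [-0.0552 -0.0485  0.0028 -0.0223  0.0232  0.0021]
-0.04 34 [-0.0756 -0.0668  0.0126 -0.0816  0.0894  0.0022]
-0.07 26 [-0.0876 -0.0777  0.0206 -0.141   0.1555  0.0022]
-0.1 18 [-0.099  -0.0879  0.0266 -0.2004  0.2217  0.0023]
```

Request:
arm_command(
  deltas=[
    [-0.01, -0.009, -0.001, 0, 0, 0],
    [-0.02, -0.018, -0.001, 0, 0, 0],
    [-0.03, -0.026, -0.001, -0.002, 0.001, 0],
    [-0.043, -0.037, 0.001, -0.012, 0.012, 0.001],
    [-0.055, -0.048, 0.003, -0.022, 0.023, 0.002],
  ],
)

```text
t: 10.55
tcp_pos: [0.4626, 0.2483, 0.1388]
ee_rot: [90.0, 48.1, 42.0]
contact_force: [0.0, -0.6, -0.1]
gripper_width: 0.02
```

```bash
cat > st.py <<'E'
from h import *; from workcell import *
np.set_printoptions(precision=4,suppress=True)
def st():
    o=observe();print(o["t"],o["joints"].round(1),o["tcp_pos"],o["ee_rot"].round(1),o["contact_force"].round(1),o["gripper_width"])
    R=Ro.from_euler('xyz',o["ee_rot"],degrees=True).as_matrix();r=o["tcp_pos"]+RTCP*R[:,0]
    print("roll bed frame",Ro.from_euler('z',-PY,degrees=True).apply(r-PO)-[0,0,.04])
    return o
E
python3 - <<'E'
from st import *
o=st()
for x,th in [(-.02,38),(-.04,34),(-.055,30),(-.07,26),(-.085,22),(-.1,18)]:
    print(x,th,delta(o,*tgt(x,.073,.0145,th)))
p,d=grab_frame("scene");cv2.imwrite("pics/c8.png",cv2.resize(p[160:310,140:300],None,fx=4,fy=4))
E
```

```text
10.55 [  1.8 -10.8 131.6  48.8  35.   14.8] [0.4626 0.2483 0.1388] [90.  48.1 42. ] [ 0.  -0.6 -0.1] 0.020035554799156276
roll bed frame [-0.0017  0.074   0.0139]
-0.02 38 [-0.0085 -0.0089  0.0056 -0.0293  0.0323 -0.    ]
-0.04 34 [-0.0186 -0.018   0.0102 -0.059   0.0653 -0.    ]
-0.055 30 [-0.0247 -0.0235  0.0145 -0.0887  0.0984 -0.    ]
-0.07 26 [-0.0306 -0.0289  0.0182 -0.1185  0.1314  0.    ]
-0.085 22 [-0.0364 -0.034   0.0214 -0.1482  0.1644  0.    ]
-0.1 18 [-0.042  -0.0391  0.0242 -0.178   0.1975  0.    ]
```

View pics/c8.png

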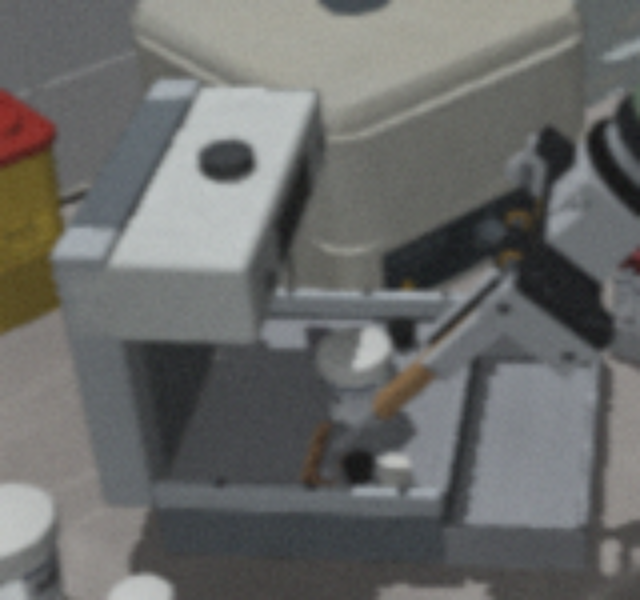

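The stopper (358,465) now touches the hex cap (395,470), with the roll behind both. Continue to the edge.

Request:
arm_command(
  deltas=[
    [-0.0055, -0.0055, 0.0035, -0.019, 0.021, 0],
    [-0.011, -0.011, 0.007, -0.038, 0.042, 0],
    [-0.017, -0.016, 0.01, -0.057, 0.063, 0],
    [-0.022, -0.021, 0.0125, -0.075, 0.083, 0],
    [-0.027, -0.0255, 0.0155, -0.1, 0.111, 0],
  ],
)

```text
t: 11.1
tcp_pos: [0.4361, 0.2232, 0.1545]
ee_rot: [90.0, 61.5, 42.0]
contact_force: [0.2, 0.5, 0.3]
gripper_width: 0.0198
```

Run:
```python
from st import *
o=st()
for x,th in [(-.07,26),(-.08,23),(-.09,20),(-.1,18),(-.11,16)]:
    print(x,th,delta(o,*tgt(x,.073,.0145,th)))
p,d=grab_frame("scene");cv2.imwrite("pics/c9.png",cv2.resize(p[160:310,140:300],None,fx=4,fy=4))
```

```text
11.1 [  5.  -13.6 125.   22.9  47.5  40.6] [0.4361 0.2232 0.1545] [90.  61.5 42. ] [0.2 0.5 0.3] 0.019758177810843984
roll bed frame [-0.0601  0.073   0.0142]
-0.07 26 [-0.0041 -0.0037  0.0025 -0.0184  0.0201  0.0002]
-0.08 23 [-0.0075 -0.0067  0.005  -0.0407  0.0449  0.0002]
-0.09 20 [-0.0108 -0.0097  0.0072 -0.063   0.0696  0.0002]
-0.1 18 [-0.0155 -0.0139  0.0085 -0.0779  0.0862  0.0002]
-0.11 16 [-0.0201 -0.018   0.0096 -0.0927  0.1027  0.0002]
```

View pics/c9.png

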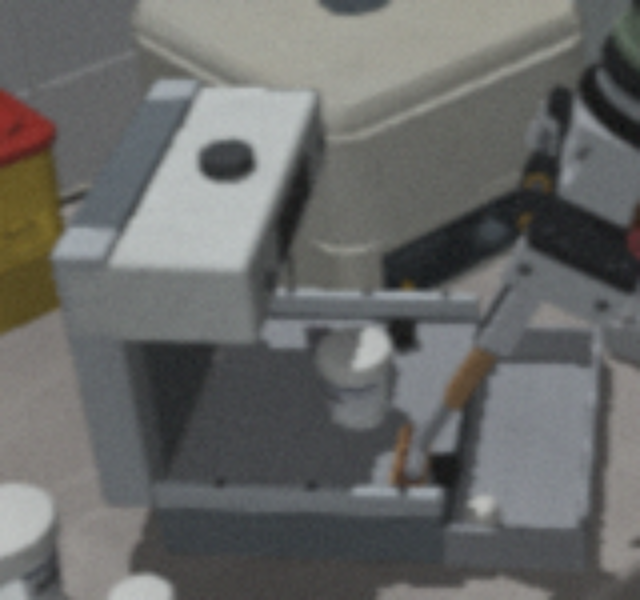

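The hex cap is already in the trough (485,508) and the stopper is at the edge (445,468).

Request:
arm_command(
  deltas=[
    [-0.004, -0.0037, 0.0025, -0.018, 0.02, 0],
    [-0.0075, -0.0067, 0.005, -0.04, 0.045, 0],
    [-0.011, -0.0097, 0.0072, -0.063, 0.07, 0],
    [-0.0155, -0.014, 0.0085, -0.078, 0.086, 0],
    [-0.02, -0.018, 0.0096, -0.093, 0.103, 0],
  ],
)

```text
t: 11.65
tcp_pos: [0.4169, 0.206, 0.1643]
ee_rot: [90.1, 73.9, 42.2]
contact_force: [0.6, 0.3, -0.3]
gripper_width: 0.0201
```

Run:
```python
from st import *
o=st()
for q in [(-.08,.073,.1,20),(-.06,-.068,.11,45)]:
    print(q,delta(o,*tgt(*q)))
p,d=grab_frame("scene");cv2.imwrite("pics/c10.png",cv2.resize(p[160:310,140:300],None,fx=4,fy=4))
```

```text
11.65 [  9.  -10.8 117.9  10.1  59.7  52.8] [0.4169 0.206  0.1643] [90.1 73.9 42.2] [ 0.6  0.3 -0.3] 0.020060377360660134
roll bed frame [-0.1086  0.0732  0.0148]
(-0.08, 0.073, 0.1, 20) [ 0.0158  0.0141  0.0828  0.0288 -0.0324 -0.0009]
(-0.06, -0.068, 0.11, 45) [ 0.0941 -0.1051  0.0663  0.2148 -0.2387 -0.001 ]
```

View pics/c10.png

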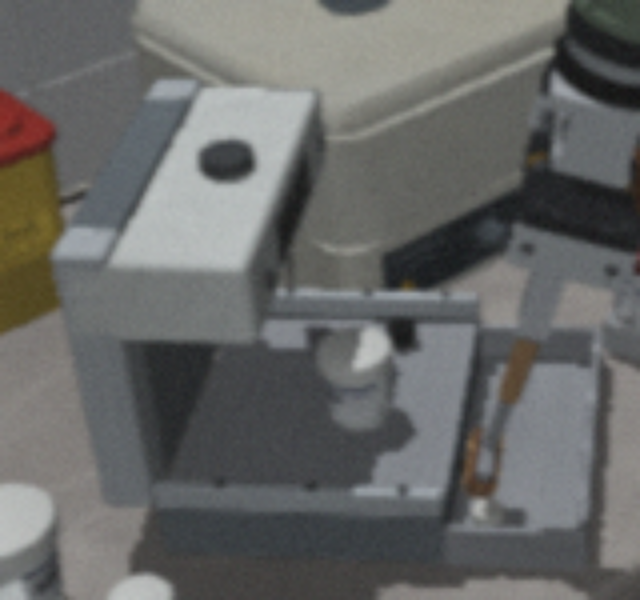

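Request:
arm_command(
  deltas=[
    [0, 0, 0.02, 0, 0, 0],
    [0, 0, 0.05, 0, 0, 0],
    [0.015, -0.01, 0.085, 0.035, -0.04, 0],
    [0.04, -0.04, 0.085, 0.08, -0.09, 0],
    [0.065, -0.07, 0.085, 0.13, -0.145, 0],
  ],
)

```text
t: 12.2
tcp_pos: [0.4836, 0.137, 0.2525]
ee_rot: [89.2, 56.0, 41.5]
contact_force: [0.1, 0.4, -1.1]
gripper_width: 0.0199
```

Run:
```python
from st import *
o=st()
for q in [(-.05,-.068,.10,45),(.078,-.068,.04,45)]:
    print(q,delta(o,*tgt(*q)))
p,d=grab_frame("top");cv2.imwrite("pics/c11.png",cv2.resize(p[110:260,130:330],None,fx=4,fy=4))
```

```text
12.2 [-12.9 -18.8 118.6  30.8  62.6  24.6] [0.4836 0.137  0.2525] [89.2 56.  41.5] [ 0.1  0.4 -1.1] 0.019893531634597433
roll bed frame [-0.0731 -0.0233  0.118 ]
(-0.05, -0.068, 0.1, 45) [ 0.0349 -0.0294 -0.0319  0.0859 -0.0876 -0.0019]
(0.078, -0.068, 0.04, 45) [ 0.13    0.0562 -0.0919  0.0859 -0.0876 -0.0019]
```

View pics/c11.png

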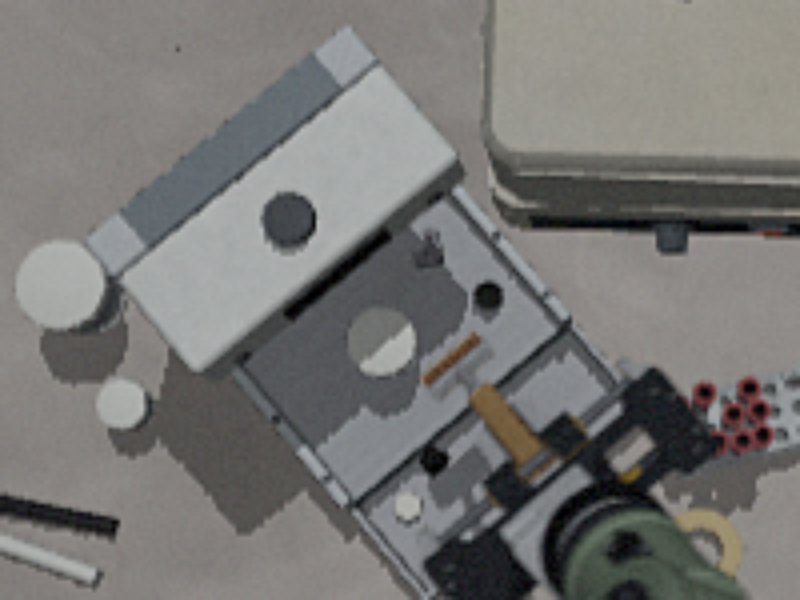

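Left lane done: stopper (433,460) and hex cap (407,507) are both in the trough. Now the right lane.

Request:
arm_command(
  deltas=[
    [0.012, -0.01, 0, 0.04, -0.04, 0],
    [0.024, -0.02, -0.01, 0.086, -0.088, -0.002],
    [0.035, -0.029, -0.032, 0.086, -0.088, -0.002],
    [0.035, -0.029, -0.06, 0.086, -0.088, -0.002],
    [0.035, -0.029, -0.082, 0.086, -0.088, -0.002],
  ],
)

```text
t: 12.75
tcp_pos: [0.5161, 0.1072, 0.1655]
ee_rot: [90.6, 45.6, 42.2]
contact_force: [0.3, 0.1, -0.1]
gripper_width: 0.02
```

Run:
```python
from st import *
o=st()
for q in [(-.05,-.068,.045,45),(.074,-.068,.040,45)]:
    print(q,delta(o,*tgt(*q)))
p,d=grab_frame("top");cv2.imwrite("pics/c12.png",cv2.resize(p[110:260,130:330],None,fx=4,fy=4))
```

```text
12.75 [-23.5  -7.5 126.5  52.7  53.3  -5.3] [0.5161 0.1072 0.1655] [90.6 45.6 42.2] [ 0.3  0.1 -0.1] 0.019968823313652826
roll bed frame [-0.0528 -0.0664  0.0441]
(-0.05, -0.068, 0.045, 45) [ 0.0024  0.0004  0.0001  0.0007 -0.0079  0.0028]
(0.074, -0.068, 0.04, 45) [ 0.0945  0.0833 -0.0049  0.0007 -0.0079  0.0028]
```

View pics/c12.png

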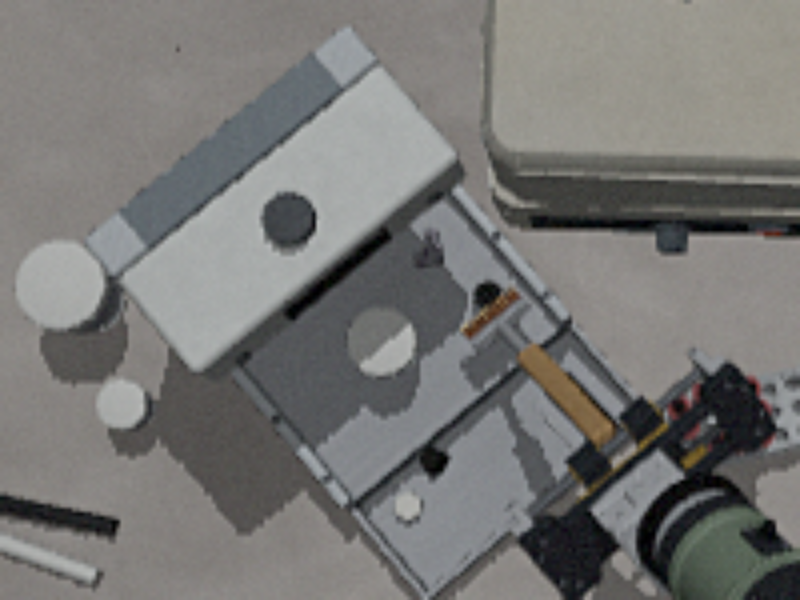

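Request:
arm_command(
  deltas=[
    [0.02, 0.017, 0, 0, -0.004, 0.001],
    [0.04, 0.035, -0.003, 0, -0.008, 0.003],
    [0.06, 0.053, -0.005, 0, -0.008, 0.003],
    [0.08, 0.07, -0.005, 0, -0.008, 0.003],
    [0.095, 0.084, -0.005, 0, -0.008, 0.003],
  ],
)

```text
t: 13.3
tcp_pos: [0.6125, 0.1931, 0.1629]
ee_rot: [89.9, 44.9, 42.1]
contact_force: [-0.2, -0.4, -0.9]
gripper_width: 0.02
```

Run:
```python
from st import *
o=st()
for q in [(.076,-.068,.014,45)]:
    print(q,delta(o,*tgt(*q)))
p,d=grab_frame("scene");cv2.imwrite("pics/c13.png",cv2.resize(p[160:310,140:300],None,fx=4,fy=4))
```

```text
13.3 [ -7.4   5.  115.   54.7  41.2   3.7] [0.6125 0.1931 0.1629] [89.9 44.9 42.1] [-0.2 -0.4 -0.9] 0.01999462465593982
roll bed frame [ 0.0772 -0.0673  0.0424]
(0.076, -0.068, 0.014, 45) [-0.0004 -0.0012 -0.0283  0.0004  0.0011 -0.0018]
```

View pics/c13.png

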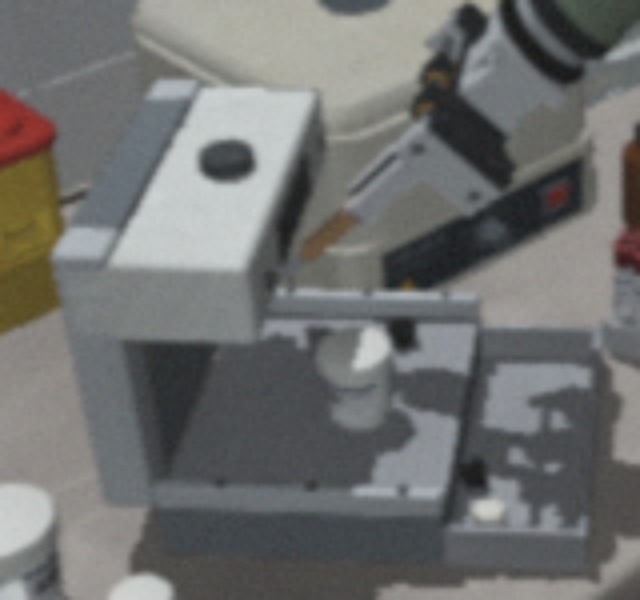

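Request:
arm_command(
  deltas=[
    [0, 0, -0.008, 0, 0, 0],
    [0, 0, -0.015, 0, 0, 0],
    [0, 0, -0.022, 0, 0, 0],
    [0, 0, -0.026, 0, 0, 0],
    [0, 0, -0.026, 0, 0, 0],
  ],
)

```text
t: 13.85
tcp_pos: [0.6106, 0.1916, 0.1349]
ee_rot: [90.1, 45.1, 42.2]
contact_force: [-0.1, 0.7, -1.9]
gripper_width: 0.0198
```

Run:
```python
from st import *
o=st()
for x,th in [(.06,45),(.04,45),(.02,45),(0,43),(-.015,41)]:
    print(x,th,delta(o,*tgt(x,-.068,.014,th)))
```

```text
13.85 [ -7.6   7.8 116.1  58.2  39.3  -1.1] [0.6106 0.1916 0.1349] [90.1 45.1 42.2] [-0.1  0.7 -1.9] 0.01975050414717904
roll bed frame [ 0.0746 -0.067   0.0142]
0.06 45 [-0.0104 -0.0104 -0.0003  0.0005 -0.0011 -0.0013]
0.04 45 [-0.0253 -0.0238 -0.0003  0.0005 -0.0011 -0.0013]
0.02 45 [-0.0402 -0.0372 -0.0003  0.0005 -0.0011 -0.0013]
0 43 [-0.0529 -0.0486  0.0024 -0.0144  0.0154 -0.0013]
-0.015 41 [-0.0618 -0.0567  0.0051 -0.0293  0.0319 -0.0013]
```

Request:
arm_command(
  deltas=[
    [-0.01, -0.01, 0, 0, 0, 0],
    [-0.022, -0.02, 0, 0, 0, 0],
    [-0.034, -0.031, 0, 0, 0, 0],
    [-0.044, -0.04, 0.001, -0.006, 0.006, -0.001],
    [-0.053, -0.0485, 0.0025, -0.014, 0.0155, -0.001],
  ],
)

```text
t: 14.35
tcp_pos: [0.5571, 0.1424, 0.1386]
ee_rot: [90.0, 47.0, 42.0]
contact_force: [1.1, 0.7, -0.5]
gripper_width: 0.0198
```

Run:
```python
from st import *
o=st()
for x,th in [(-.015,39),(-.03,36),(-.042,33),(-.052,30),(-.062,27)]:
    print(x,th,delta(o,*tgt(x,-.068,.0145,th)))
p,d=grab_frame("top");cv2.imwrite("pics/c14.png",cv2.resize(p[110:260,130:330],None,fx=4,fy=4))
```

```text
14.35 [-15.    0.6 122.1  54.1  44.9  -2.7] [0.5571 0.1424 0.1386] [90. 47. 42.] [ 1.1  0.7 -0.5] 0.01978596223775977
roll bed frame [-0.0008 -0.068   0.0152]
-0.015 39 [-0.006  -0.0055  0.0045 -0.0296  0.0333 -0.0001]
-0.03 36 [-0.0137 -0.0124  0.0082 -0.0519  0.058  -0.0001]
-0.042 33 [-0.0189 -0.0171  0.0115 -0.0742  0.0828 -0.0001]
-0.052 30 [-0.0226 -0.0204  0.0147 -0.0965  0.1076 -0.0001]
-0.062 27 [-0.0261 -0.0236  0.0175 -0.1188  0.1324 -0.0001]
```

View pics/c14.png

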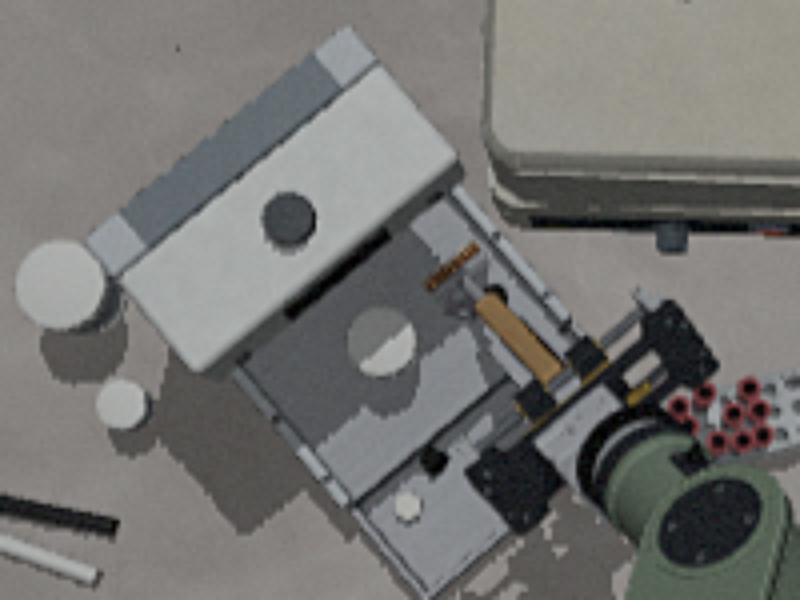

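The corner piece (462,297) and the stopper (495,295) are both in front of the roll. Continue.

Request:
arm_command(
  deltas=[
    [-0.006, -0.0055, 0.0035, -0.028, 0.031, 0],
    [-0.0135, -0.0122, 0.007, -0.05, 0.056, 0],
    [-0.0187, -0.017, 0.0105, -0.073, 0.081, 0],
    [-0.0225, -0.0203, 0.0137, -0.095, 0.106, 0],
    [-0.026, -0.0235, 0.0165, -0.118, 0.131, 0],
  ],
)

```text
t: 14.9
tcp_pos: [0.5324, 0.1194, 0.1561]
ee_rot: [89.8, 62.9, 41.9]
contact_force: [0.0, -0.6, -0.4]
gripper_width: 0.0199
```

Run:
```python
from st import *
o=st()
for x,th in [(-.072,25),(-.08,23),(-.09,20),(-.1,18),(-.11,16)]:
    print(x,th,delta(o,*tgt(x,-.068,.0145,th)))
p,d=grab_frame("top");cv2.imwrite("pics/c15.png",cv2.resize(p[110:260,130:330],None,fx=4,fy=4))
```

```text
14.9 [ -9.8  -2.4 114.7  26.6  53.1  24.7] [0.5324 0.1194 0.1561] [89.8 62.9 41.9] [ 0.  -0.6 -0.4] 0.019850551717531792
roll bed frame [-0.0604 -0.0687  0.0147]
-0.072 25 [-0.0062 -0.0048  0.0017 -0.0152  0.0184 -0.0004]
-0.08 23 [-0.0094 -0.0077  0.0033 -0.0301  0.0349 -0.0005]
-0.09 20 [-0.0127 -0.0107  0.0055 -0.0524  0.0597 -0.0005]
-0.1 18 [-0.0174 -0.0149  0.0068 -0.0673  0.0762 -0.0005]
-0.11 16 [-0.022  -0.019   0.008  -0.0821  0.0927 -0.0005]
```

View pics/c15.png

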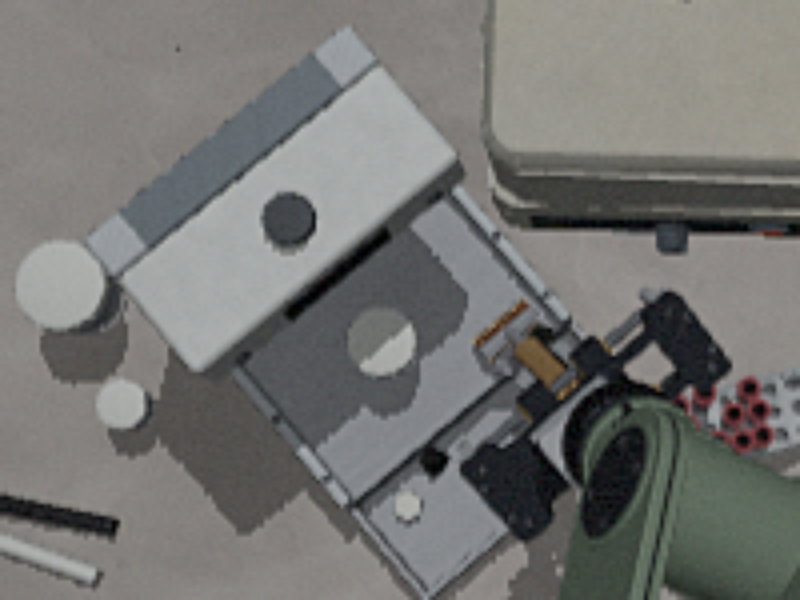

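Request:
arm_command(
  deltas=[
    [-0.005, -0.004, 0.0015, -0.013, 0.016, 0],
    [-0.009, -0.0075, 0.003, -0.03, 0.034, 0],
    [-0.0127, -0.0107, 0.005, -0.052, 0.059, 0],
    [-0.0174, -0.0149, 0.0063, -0.067, 0.076, 0],
    [-0.022, -0.019, 0.0075, -0.082, 0.092, 0],
  ],
)

```text
t: 15.45
tcp_pos: [0.5103, 0.1009, 0.163]
ee_rot: [90.2, 73.9, 42.3]
contact_force: [-0.4, -0.0, -1.5]
gripper_width: 0.0194
```

Request:
arm_command(
  deltas=[
    [0, 0, 0.01, 0, 0, 0],
    [0, 0, 0.03, 0, 0, 0],
    [0, 0, 0.06, 0, 0, 0],
    [0, 0, 0.1, 0, 0, 0],
    [0, 0, 0.145, 0, 0, 0],
  ],
)

```text
t: 15.95
tcp_pos: [0.5094, 0.1012, 0.3084]
ee_rot: [90.6, 73.9, 42.7]
contact_force: [1.0, -0.6, 0.1]
gripper_width: 0.0196
```

Run:
```python
from st import *
o=st()
p,d=grab_frame("scene");q,d2=grab_frame("top")
cv2.imwrite("pics/c16.png",np.hstack([cv2.resize(p[160:310,160:310],None,fx=2.6,fy=2.6),cv2.resize(q[140:260,180:300],None,fx=3.25,fy=3.25)]))
```

```text
15.95 [-6.5 -8.4 98.6 12.4 79.3 40.2] [0.5094 0.1012 0.3084] [90.6 73.9 42.7] [ 1.  -0.6  0.1] 0.019644145669084123
roll bed frame [-0.1099 -0.0663  0.1589]
```

View pics/c16.png

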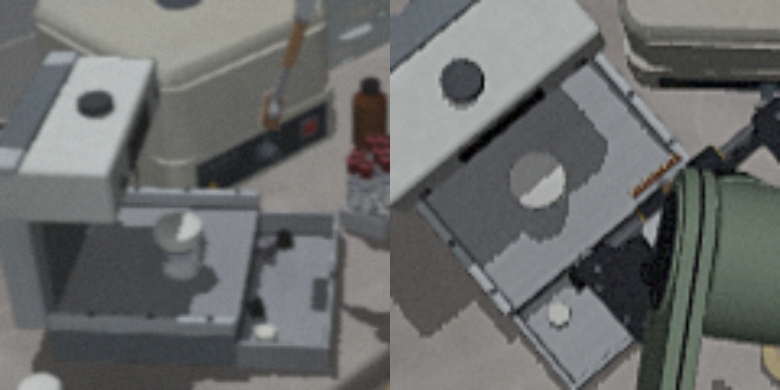

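All four are in the trough: stopper (285,238), corner piece (267,243), stopper (258,305), hex cap (265,330). The bed holds only the cup. Now back to the stand.

Run:
```python
from st import *
o=observe()
print(delta(o,np.array([.5175,-.2776,.314]),Ro.from_euler('xyz',[89.9,70,8.8],degrees=True).as_matrix()))
```

```text
[ 0.0028 -0.3786 -0.0029  0.0208 -0.0293 -0.3688]
```

Request:
arm_command(
  deltas=[
    [0, -0.035, 0, 0.002, -0.003, -0.037],
    [0, -0.075, 0, 0.004, -0.006, -0.074],
    [0.001, -0.115, 0, 0.006, -0.009, -0.11],
    [0.001, -0.155, 0, 0.008, -0.012, -0.147],
    [0.001, -0.195, 0, 0.01, -0.015, -0.184],
  ],
)

```text
t: 16.55
tcp_pos: [0.511, -0.0951, 0.3073]
ee_rot: [90.2, 72.2, 25.7]
contact_force: [-0.1, -0.5, -1.3]
gripper_width: 0.02
```

Request:
arm_command(
  deltas=[
    [0, -0.04, 0, 0.002, -0.003, -0.037],
    [0, -0.08, 0, 0.004, -0.006, -0.074],
    [0.001, -0.12, 0, 0.006, -0.009, -0.11],
    [0.001, -0.155, 0, 0.008, -0.012, -0.147],
    [0.002, -0.183, 0, 0.01, -0.015, -0.185],
  ],
)

```text
t: 17.05
tcp_pos: [0.5128, -0.2789, 0.307]
ee_rot: [91.7, 70.7, 10.2]
contact_force: [0.6, 0.2, -0.1]
gripper_width: 0.02
```

Run:
```python
from st import *
o=st()
print(delta(o,np.array([.5175,-.2776,.314]),Ro.from_euler('xyz',[89.9,70,8.8],degrees=True).as_matrix()))
q,d2=grab_frame("top");p,d=grab_frame("scene");cv2.imwrite("pics/s17.png",p)
cv2.imwrite("pics/c17.png",np.hstack([cv2.resize(q[110:270,160:310],None,fx=2.6,fy=2.6),cv2.resize(p[110:270,280:420],None,fx=2.6,fy=2.6)]))
```

```text
17.05 [-46.6  -0.5  92.1  16.5  78.   32.8] [ 0.5128 -0.2789  0.307 ] [91.7 70.7 10.2] [ 0.6  0.2 -0.1] 0.019972369547282005
roll bed frame [-0.3613 -0.3713  0.1594]
[ 0.0047  0.0013  0.007  -0.0053 -0.0082  0.0024]
```

View pics/c17.png

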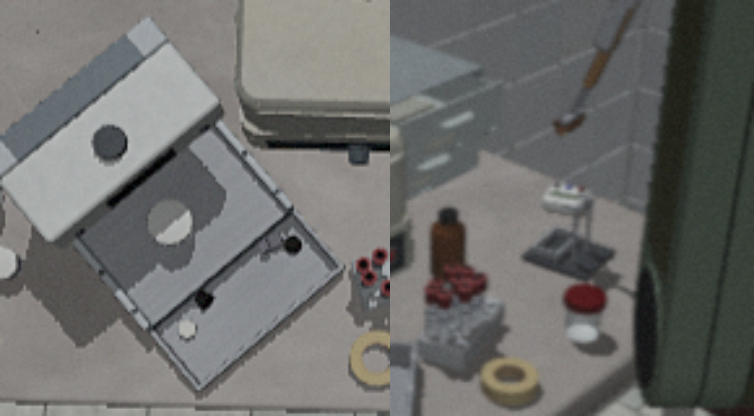

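Run:
```python
from h import *
c=lambda a:np.array(a)/2.6+[160-.3,110-.3]
w=ray("top",c([(292,244),(270,245),(205,299),(187,329)]),.015)
print((Ro.from_euler('z',-PY,degrees=True).apply(w-PO)-[-.129,0,.004]).round(4))
```

```text
[[ 0.0173 -0.0835  0.011 ]
 [ 0.0338 -0.0622  0.011 ]
 [ 0.0345  0.0404  0.011 ]
 [ 0.0206  0.0803  0.011 ]]
```

Request:
arm_command(
  deltas=[
    [0.0047, 0.0013, 0.007, -0.0053, -0.0082, 0.0024],
    [0.0047, 0.0013, 0.007, -0.0053, -0.0082, 0.0024],
    [0.0047, 0.0013, 0.007, -0.0053, -0.0082, 0.0024],
    [0.0047, 0.0013, 0.007, -0.0053, -0.0082, 0.0024],
    [0.0047, 0.0013, 0.007, -0.0053, -0.0082, 0.0024],
  ],
)

```text
t: 17.65
tcp_pos: [0.5184, -0.2748, 0.3149]
ee_rot: [89.7, 70.0, 8.9]
contact_force: [-0.2, 0.7, -1.6]
gripper_width: 0.0199
```

Run:
```python
from st import *
o=st()
print(delta(o,np.array([.5175,-.2776,.1275]),Ro.from_euler('xyz',[89.9,70,8.8],degrees=True).as_matrix()))
q,d2=grab_frame("top");p,d=grab_frame("scene")
# brush roll pixel check vs prediction
R=Ro.from_euler('xyz',o["ee_rot"],degrees=True).as_matrix()
for n in("scene","top"):print(n,proj(n,[o["tcp_pos"]+RTCP*R[:,0],o["tcp_pos"]+(-.019+.075)*R[:,0]]))
cv2.imwrite("pics/c18.png",np.hstack([cv2.resize(q[150:270,340:460],None,fx=3,fy=3),cv2.resize(p[110:230,300:420],None,fx=3,fy=3)]))
```

```text
17.65 [-46.   -0.9  91.8  16.6  77.9  32.9] [ 0.5184 -0.2748  0.3149] [89.7 70.   8.9] [-0.2  0.7 -1.6] 0.019896483142779406
roll bed frame [-0.3539 -0.3734  0.1677]
[-0.0009 -0.0028 -0.1874  0.0008 -0.0002 -0.0033]
scene [[346.5282 154.149 ]
 [353.1201 140.0892]]
top [[409.0085 193.7318]
 [416.4262 198.2949]]
```

View pics/c18.png

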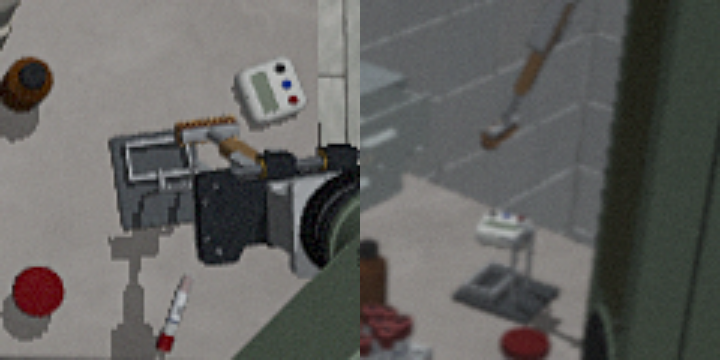

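Scraps are confirmed inside the trough (|x| < 35 mm, |y| < 84 mm). The roll appears where predicted, so I correct the position and lower.

Request:
arm_command(
  deltas=[
    [-0.001, -0.003, 0, 0, 0, -0.003],
    [-0.001, -0.003, -0.03, 0, 0, -0.003],
    [-0.001, -0.003, -0.065, 0, 0, -0.003],
    [-0.001, -0.003, -0.09, 0, 0, -0.003],
    [-0.001, -0.003, -0.09, 0, 0, -0.003],
  ],
)

```text
t: 18.25
tcp_pos: [0.5147, -0.2765, 0.2197]
ee_rot: [91.0, 70.4, 9.8]
contact_force: [-0.5, 1.0, -0.1]
gripper_width: 0.0198
```

Run:
```python
from st import *
o=st()
print(delta(o,np.array([.5175,-.2776,.1275]),Ro.from_euler('xyz',[89.9,70,8.8],degrees=True).as_matrix()))
```

```text
18.25 [-46.3   2.8  99.2  17.5  67.8  29.7] [ 0.5147 -0.2765  0.2197] [91.  70.4  9.8] [-0.5  1.  -0.1] 0.019796484194233504
roll bed frame [-0.3579 -0.3713  0.0723]
[ 0.0028 -0.0011 -0.0922 -0.0036 -0.0048  0.0006]
```

Request:
arm_command(
  deltas=[
    [0, 0, 0, 0, 0, 0],
    [0, 0, 0, 0, 0, 0],
    [0, 0, 0, 0, 0, 0],
    [0, 0, 0, 0, 0, 0],
    [0, 0, 0, 0, 0, 0],
  ],
)

```text
t: 18.75
tcp_pos: [0.5177, -0.279, 0.2258]
ee_rot: [89.5, 70.0, 8.4]
contact_force: [0.2, -0.2, -0.0]
gripper_width: 0.0197
```

Run:
```python
from st import *
o=st()
print(delta(o,np.array([.5175,-.2776,.1275]),Ro.from_euler('xyz',[89.9,70,8.8],degrees=True).as_matrix()))
```

```text
18.75 [-46.3   2.5  98.8  17.6  67.8  29.7] [ 0.5177 -0.279   0.2258] [89.5 70.   8.4] [ 0.2 -0.2 -0. ] 0.019742156962334712
roll bed frame [-0.3573 -0.3764  0.0787]
[-0.0002  0.0014 -0.0983  0.0015  0.0004  0.0005]
```

Request:
arm_command(
  deltas=[
    [0, 0.0014, -0.01, 0.0015, 0, 0],
    [0, 0.0014, -0.025, 0.0015, 0, 0],
    [0, 0.0014, -0.04, 0.0015, 0, 0],
    [0, 0.0014, -0.05, 0.0015, 0, 0],
    [0, 0.0014, -0.055, 0.0015, 0, 0],
  ],
)

```text
t: 19.25
tcp_pos: [0.5162, -0.2762, 0.1672]
ee_rot: [90.6, 70.1, 9.5]
contact_force: [0.0, -0.4, -0.5]
gripper_width: 0.0202
```

Request:
arm_command(
  deltas=[
    [0, 0, 0, 0, 0, 0],
    [0, 0, -0.005, 0, 0, 0],
    [0, 0, -0.012, 0, 0, 0],
    [0, 0, -0.019, 0, 0, 0],
    [0, 0, -0.025, 0, 0, 0],
  ],
)

```text
t: 19.75
tcp_pos: [0.5172, -0.2772, 0.1442]
ee_rot: [90.1, 70.0, 9.0]
contact_force: [-0.4, -0.4, -0.9]
gripper_width: 0.0199
```

Run:
```python
from st import *
o=st()
print(delta(o,np.array([.5175,-.2776,.1275]),Ro.from_euler('xyz',[89.9,70,8.8],degrees=True).as_matrix()))
q,d2=grab_frame("top");p,d=grab_frame("scene")
cv2.imwrite("pics/c19.png",np.hstack([cv2.resize(q[150:270,340:460],None,fx=3,fy=3),cv2.resize(p[110:230,300:420],None,fx=3,fy=3)]))
```

```text
19.75 [-46.3   7.5 103.7  19.2  58.6  26.3] [ 0.5172 -0.2772  0.1442] [90.1 70.   9. ] [-0.4 -0.4 -0.9] 0.01989111079179112
roll bed frame [-0.3563 -0.3743 -0.0029]
[ 0.0003 -0.0004 -0.0167 -0.0008 -0.0004  0.0005]
```

View pics/c19.png

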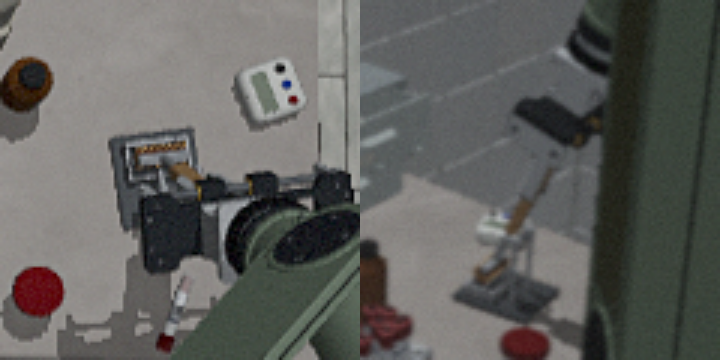

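The roll (160,147) sits just above the stand trough between the lips. I lower it the last bit.

Request:
arm_command(
  deltas=[
    [0, 0, -0.004, 0, 0, 0],
    [0, 0, -0.008, 0, 0, 0],
    [0, 0, -0.012, 0, 0, 0],
    [0, 0, -0.014, 0, 0, 0],
    [0, 0, -0.015, 0, 0, 0],
  ],
)

```text
t: 20.35
tcp_pos: [0.5172, -0.2771, 0.1295]
ee_rot: [90.2, 70.0, 9.0]
contact_force: [0.4, 0.6, -1.8]
gripper_width: 0.0201
```

Request:
arm_command(
  deltas=[
    [0, 0, 0, 0, 0, 0],
    [0, 0, 0, 0, 0, 0],
    [0, 0, 0, 0, 0, 0],
    [0, 0, 0, 0, 0, 0],
    [0, 0, 0, 0, 0, 0],
  ],
)

```text
t: 20.85
tcp_pos: [0.5174, -0.2773, 0.13]
ee_rot: [90.1, 70.0, 8.9]
contact_force: [-0.2, 0.7, -1.1]
gripper_width: 0.02
```

Run:
```python
from st import *
o=st()
print(delta(o,np.array([.5175,-.2776,.1275]),Ro.from_euler('xyz',[89.9,70,8.8],degrees=True).as_matrix()))
```

```text
20.85 [-46.3   8.6 104.4  19.6  56.9  25.6] [ 0.5174 -0.2773  0.13  ] [90.1 70.   8.9] [-0.2  0.7 -1.1] 0.019985917500384302
roll bed frame [-0.3563 -0.3746 -0.0172]
[ 0.0001 -0.0003 -0.0025 -0.0007 -0.0002  0.0006]
```

Request:
arm_command(
  deltas=[
    [0, 0, -0.001, 0, 0, 0],
    [0, 0, -0.0025, 0, 0, 0],
    [0, 0, -0.0025, 0, 0, 0],
    [0, 0, -0.0025, 0, 0, 0],
    [0, 0, -0.0025, 0, 0, 0],
  ],
)

```text
t: 21.35
tcp_pos: [0.5174, -0.2772, 0.1273]
ee_rot: [90.1, 70.0, 8.9]
contact_force: [0.8, 0.2, -0.8]
gripper_width: 0.0201
```

Request:
arm_command(
  deltas=[
    [0, 0, 0, 0, 0, 0],
    [0, 0, 0, 0, 0, 0],
    [0, 0, 0, 0, 0, 0],
    [0, 0, 0, 0, 0, 0],
    [0, 0, 0, 0, 0, 0],
  ],
  gripper=0,
)

```text
t: 21.85
tcp_pos: [0.5173, -0.2772, 0.1273]
ee_rot: [90.1, 70.0, 8.9]
contact_force: [0.6, 0.6, -0.2]
gripper_width: 0.056
```

Request:
arm_command(
  deltas=[
    [0, 0, 0, 0, 0, 0],
    [0, 0, 0, 0, 0, 0],
    [0, 0, 0, 0, 0, 0],
    [0, 0, 0, 0, 0, 0],
    [0, 0, 0, 0, 0, 0],
  ],
)

```text
t: 22.35
tcp_pos: [0.5173, -0.2772, 0.1273]
ee_rot: [90.1, 70.0, 9.0]
contact_force: [0.1, 0.2, 0.1]
gripper_width: 0.0931
```

Retreat along the handle axis, then up.

Request:
arm_command(
  deltas=[
    [-0.006, -0.001, 0.017, 0, 0, 0],
    [-0.016, -0.0025, 0.045, 0, 0, 0],
    [-0.027, -0.004, 0.075, 0, 0, 0],
    [-0.037, -0.006, 0.103, 0, 0, 0],
    [-0.04, -0.006, 0.14, 0, 0, 0],
  ],
)

```text
t: 22.85
tcp_pos: [0.4758, -0.2827, 0.267]
ee_rot: [90.5, 70.1, 9.3]
contact_force: [0.5, 0.1, 0.3]
gripper_width: 0.0939
```

Request:
arm_command(
  deltas=[
    [-0.01, 0.02, 0.03, 0, 0, 0],
    [-0.02, 0.06, 0.05, 0, 0, 0],
    [-0.03, 0.1, 0.06, 0, 0, 0],
    [-0.04, 0.14, 0.06, 0, 0, 0],
    [-0.05, 0.18, 0.06, 0, 0, 0],
  ],
)

```text
t: 23.35
tcp_pos: [0.4268, -0.1021, 0.328]
ee_rot: [90.0, 69.9, 8.7]
contact_force: [1.5, 0.2, 0.1]
gripper_width: 0.0937
```

Request:
arm_command(
  deltas=[
    [0, 0, 0, 0, 0, 0],
    [0, 0, 0, 0, 0, 0],
    [0, 0, 0, 0, 0, 0],
    [0, 0, 0, 0, 0, 0],
    [0, 0, 0, 0, 0, 0],
  ],
)

```text
t: 23.85
tcp_pos: [0.4274, -0.1043, 0.3269]
ee_rot: [90.2, 70.1, 9.0]
contact_force: [0.1, 0.0, 0.8]
gripper_width: 0.0939
```

Run:
```python
from st import *
o=st()
q,d2=grab_frame("top");p,d=grab_frame("scene");cv2.imwrite("pics/top20.png",q);cv2.imwrite("pics/scene20.png",p)
cv2.imwrite("pics/c20.png",np.vstack([np.hstack([cv2.resize(q[150:270,330:450],None,fx=2.5,fy=2.5),cv2.resize(p[150:270,290:410],None,fx=2.5,fy=2.5)]),
 np.hstack([cv2.resize(q[150:270,180:300],None,fx=2.5,fy=2.5),cv2.resize(p[190:310,180:300],None,fx=2.5,fy=2.5)])]))
for n,im in(("scene",p),("top",q)):
    a=cv2.imread(f"pics/{n}0.png");df=cv2.absdiff(a,im).max(2);x=(slice(155,270),slice(285,400)) if n=="scene" else (slice(150,270),slice(290,450))
    print(n,(df[x]>40).sum(),np.argwhere(df[x]>40)[:20].tolist())
```

```text
23.85 [-36.3 -23.5 108.7  14.2  80.8  44.4] [ 0.4274 -0.1043  0.3269] [90.2 70.1  9. ] [0.1 0.  0.8] 0.09391584685486139
roll bed frame [-0.3074 -0.1857  0.1798]
scene 2155 [[0, 0], [0, 1], [0, 2], [0, 3], [0, 4], [0, 5], [0, 6], [0, 16], [0, 17], [0, 18], [0, 19], [0, 20], [0, 21], [0, 22], [0, 23], [0, 24], [0, 25], [0, 26], [0, 39], [0, 47]]
top 2313 [[47, 109], [48, 102], [48, 106], [48, 109], [49, 95], [49, 96], [49, 100], [49, 102], [49, 104], [49, 108], [49, 109], [50, 97], [50, 111], [51, 96], [51, 111], [52, 95], [52, 111], [53, 95], [54, 94], [54, 95]]
```

View pics/c20.png

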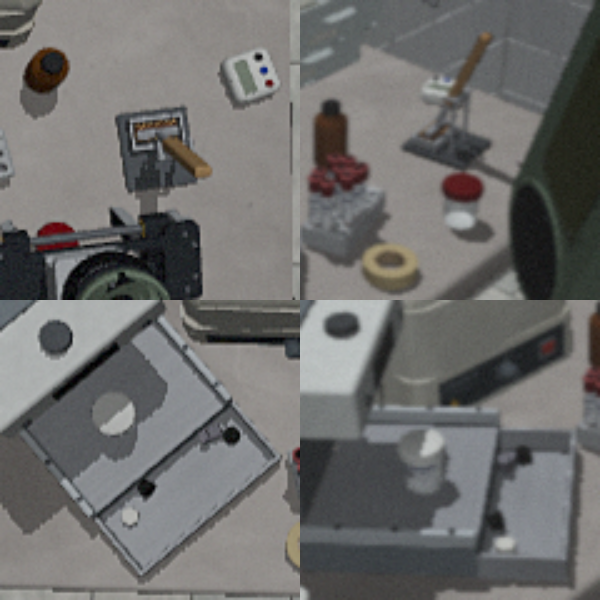

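Run:
```python
from h import *
for n,(r0,r1,c0,c1) in (("scene",(155,195,345,372)),("top",(195,225,390,420))):
  for k in("0","20"):
    p=cv2.imread(f"pics/{n}{k}.png");hsv=cv2.cvtColor(p,cv2.COLOR_BGR2HSV)
    m=cv2.inRange(hsv,(5,80,40),(25,255,255)); mm=np.zeros_like(m);mm[r0:r1,c0:c1]=255;m&=mm
    _,l,s,c=cv2.connectedComponentsWithStats(m);i=1+s[1:,4].argmax();print(n,k,s[i],c[i])
a=cv2.imread("pics/top0.png")[185:206,212:240].astype(np.float32);b=cv2.imread("pics/top20.png")[185:206,212:240].astype(np.float32)
print("cup shift px",cv2.phaseCorrelate(a[...,1].copy(),b[...,1].copy()))
```

```text
scene 0 [350 163  17  25  84] [358.28571429 174.67857143]
scene 20 [350 163  16  25  85] [358.2        174.42352941]
top 0 [395 204  20  17 140] [404.76428571 212.40714286]
top 20 [395 204  20  17 140] [404.07142857 212.27857143]
cup shift px ((-0.08106089178323472, -0.020891161911524847), 1.0263646493355434)
```

Brush back within about 1 px of its starting position, cup not moved. Handing in.

```bash
python3 -c "
from workcell import *
print(close_job())"
```

```text
the job is handed in; nothing more can be done
None
```

I took the brush from its stand and swept both lanes of the bed from under the press head into the trough, tilting the brush to reach. Then I put the brush back in its stand, let go, moved clear, and handed in at about 24 s of the 64 s.

The last pictures show all four scraps in the trough, within about 35 mm (x) and 84 mm (y) of its centre. The brush handle is within 1 px (about 2 mm) of its starting place, and the cup moved by less than 0.1 px. The gripper is open and clear.

- **Bystanders:** In the last pictures the bottle, timer, rack, tape and red cup stand as before. I did not measure their shifts, and the lying tube is hidden by the arm there, so it was last seen in an earlier picture.
- **Not a clean check:** A whole-picture comparison of start and end could not be used, because the arm's body and shadow were in view.

No verdict was reported, and no check failed or disagreed.

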